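Load the test kiln

ROBOT

A 7-joint arm with a two-finger parallel gripper is mounted at the origin on a cart in front of the work surface, level with it; the furniture and walls round the work are solid. World frame = base frame: x ahead of the robot, y to its left, z up, the work surface at z = 0. Lengths are in mm, angles in rad, forces in N, time in s.
With the tool pointing down it reaches from about 400 to 875 mm from the base axis. Payload 4.4 kg.
Tool frame: the origin (TCP) lies on the centre line of the jaws, within the pads' length; the fingertips stand 25 mm ahead of it and the grasp point (between the pads) lies 6 mm ahead of it; x points along the fingers, y is the direction in which the jaws open and shut, and the axes are right-handed (so a half turn about x gives the same grasp; the last joint's range is limited). The gripper opens to 85 mm and grips with 20 to 120 N. Pads are 22 mm wide; open, the fingers measure 114 mm over their backs; the gripper's body (76 mm by 85 mm) begins 54 mm behind the grasp point. The pads swing forward as they close: fully open they stand 13 mm farther back than shut.
Start: joints at [1.059, 0.628, 0.038, 1.517, -0.027, 0.996, -0.02], TCP at [280.294, -586.475, 256.313] pointing down, gripper open.
Joint ranges: [-3.06, 3.06], [-0.37, 2.12], [-1.25, 1.32], [0.18, 2.47], [-1.1, 4.24], [0.23, 1.98], [-2.94, 2.94]. Speed limits (rad/s): [2.57, 2.57, 3.14, 3.14, 3.14, 3.14, 3.14].

INTERFACE

Orientations are given as [roll, pitch, yaw] about the fixed x, y, z axes, in that order (R = Rz(yaw) Ry(pitch) Rx(roll)).
In Python, from cell import * gives the robot as it stands. The module is installed in compiled form; this text tells all that it offers.
- The arm moves only by the tool jog_arm, never from a script. Its argument "series" is a list of rows, each a list of 3 entries, a list of its own where there are three numbers: the turn, a rotation vector about the tool's x, y, z in degrees, then the shift along the tool's x, y, z in mm, then the gripper's target within -1 to 1 (shut at 1, half-way at 0, fully open at -1). In form: [[[rx, ry, rz], [dx, dy, dz], hand], ...]. A call has 1 to 8 rows; each row shifts and turns the commanded pose from where the row before left it, along the tool's axes as they then stand; what a row does not reach is not made up. A row lasts 1/8 s, in which the tool goes at most 62.5 mm and 10.7 degrees, less where a joint would pass 70% of its speed; a pose out of reach is approached as far as the arm can. A call is refused whole if a number of a shift passes 62.5 or a number of a turn 10.7, either way. A call with a gripper value outside its range is refused whole. The fingers move at their own pace and stop on an object; the grip force is fixed at half the most. Time passes only in rows, so rows that do not move let the fingers close. It gives the time, the measured TCP pose, the force and the opening at its end, in the units of the state.
- read_state(): the state, without advancing time (a new reading comes with each control period).
- get_image(name): name is "scene" or "top" or "wrist"; returns a dict with "img" (400x640x3 uint8, red, green, blue), "range_z" (400x640 float32, mm along the optical axis (not along the pixel's ray), 0 where there is no reading), "fovy" (degrees; the focal length in pixels is half the picture's height over the tangent of half this angle, whatever the lens; pixels are square), "cx", "cy" (the principal point, pixels), "cam_to_world" (4x4, takes a point from camera to world coordinates). Camera axes: x right, y up, looking along -z (the intrinsics and any distortion apply to the point x, -y, -z); pixel columns grow to the right and rows downward; lengths in mm; the calibration is good to about 2 mm. The wrist camera is an equidistant fisheye: a pixel r from the principal point sees the ray r / f radians off the axis. A picture is of the moment at which its call begins.
- finish_job(): hands the job in, once; it reports no verdict.
The state is a dict: "clock": time; "qpos": joint angles; "qd": joint speeds; "tau": joint torques, N m; "eef_pos": TCP position; "tool_rot": TCP orientation; "force": force on the tool from outside, world axes, zero at the start; "torque": the same for the moment, N m; "width": finger opening in mm.
Only numpy, scipy, OpenCV 4.12 (cv2) and the standard library are available. Lean on these libraries where they do the work, as an engineer would, in place of code of your own. Each camera call takes 0.05 s, during which the arm holds its last target. There are 200 camera calls.

TASK

Load the little test kiln: take off its lid and set it aside, then stack every waiting raw tile from the ware board, flat and in line, on the pile already in the chamber; nobody has measured that pile, so feel for its top and let go of each tile only when it rests there, because raw clay chips if it is dropped or pressed hard. Then lay the lid squarely back on the kiln, and leave the vent rod on the kiln's front in its middle click, so that the vent stands half open. Leave the spray bottle, the cup and the jar behind alone.

Things in the scene. Friction and masses are not known exactly. Their poses are not given: they have to be found in the camera images.
- tile_1: raw clay tile, a flat slab 88 x 54 x 12 mm, about 0.12 kg, waiting flat on the ware board or absent from this batch (3 to 5 come). Origin: centre of its underside; x along its 88 mm length, y across its 54 mm width, z up. Waiting tiles have at least 25 mm free beside each long edge
- tile_2: raw clay tile, a flat slab 88 x 54 x 12 mm, about 0.12 kg, waiting flat on the ware board or absent from this batch (3 to 5 come). Origin: centre of its underside; x along its 88 mm length, y across its 54 mm width, z up. Waiting tiles have at least 25 mm free beside each long edge
- tile_3: raw clay tile, a flat slab 88 x 54 x 12 mm, about 0.12 kg, waiting flat on the ware board or absent from this batch (3 to 5 come). Origin: centre of its underside; x along its 88 mm length, y across its 54 mm width, z up. Waiting tiles have at least 25 mm free beside each long edge
- tile_4: raw clay tile, a flat slab 88 x 54 x 12 mm, about 0.12 kg, waiting flat on the ware board or absent from this batch (3 to 5 come). Origin: centre of its underside; x along its 88 mm length, y across its 54 mm width, z up. Waiting tiles have at least 25 mm free beside each long edge
- tile_5: raw clay tile, a flat slab 88 x 54 x 12 mm, about 0.12 kg, waiting flat on the ware board or absent from this batch (3 to 5 come). Origin: centre of its underside; x along its 88 mm length, y across its 54 mm width, z up. Waiting tiles have at least 25 mm free beside each long edge
- ware_board: fixed wooden board, 235 (x) x 330 (y) x 18 mm high, on which the tiles wait. Origin: centre of its underside, on the table
- kiln: small fixed top-loading kiln, a grey steel box lined with pale brick, 229 (x) x 244 (y) mm, rim 160 mm up. Origin: centre of its underside; z up; -x is its front, with control box and vent slide reaching 40 mm out. Chamber 165 (x) x 180 (y) x 110 mm deep, open on top, walls 32 mm. The table to its right is clear: the lid can lie with its centre 285 mm toward -y and 90 mm toward -x of the kiln's
- chamber_floor (a point): centre of the chamber floor, 110 mm below the rim, 50 mm above the table. A firm pile of the same tiles, one above the other, stands centred here, lengths along the kiln's x. Its height differs from start to start: its top is somewhere from 25 to 45 mm above this point, and nothing reports it
- kiln_rim (a point): centre of the kiln's mouth at rim height (160 mm above the table), where the middle of the lid's underside belongs; axes as the kiln's
- lid: loose flat firebrick lid with a steel band, 205 (x) x 222 (y) x 28 mm, 0.6 kg, at first lying on the kiln's mouth. No lip: it just rests on the rim. Origin: centre of its underside; z up, x and y as the kiln's when it lies square
- lid_grip (a point): middle of the wooden bar on the lid, which runs along the lid's y: 115 mm long, 16 mm wide (x), 14 mm high; its middle is 60 mm above the lid's underside and 25 mm of air lies below it
- vent_rod (a joint): travel of the vent rod in m: 0 pushed fully in (vent shut, as at the start), 0.020 middle click (half open), 0.040 pulled fully out (open). Pulling moves it along the kiln's +y. A sprung detent draws it into the nearest of the three; getting over takes 5 to 9 N; let go within 6 mm, it snaps in by itself
- vent_knob (a point): middle of the black knob on the end of the vent rod, 22 mm thick and 34 mm long along the kiln's y, 105 mm above the table; it moves with the rod. It stands out past the kiln's left front corner, free on all sides, and can be pinched from above across the kiln's x
- spray_bottle: bystander: white spray bottle, 206 mm high, to the right of the kiln's back. Origin: its foot
- dot_cup: bystander: white cup with grey dots, 74 mm across, 116 mm high, behind the board. Origin: its foot
- glaze_jar: bystander: white screw-top jar, 52 mm across, 68 mm high, behind the kiln. Origin: its foot
Mind the look-alikes: they are no part of the job. Leave any blue or white look-alike of the tile_4 alone.

How it is judged:
By the outcome, as a careful person would: the job done as asked, in the order asked, and still so for the second after the job is handed in, with the robot touching nothing.
Of tile_1, tile_2, tile_3, tile_4, tile_5 only 3 to 5 are there at a start; the rules pass over those that are not, and their reading is None.
At some moment in a run one of lid may be knocked a few centimetres aside while the robot is not near it.
It also fails if it takes over 210 s, if anything falls off the work surface, if the arm or the gripper's body presses on something with over 40 N, if the wrist force passes 120 N, or if a joint passes its speed limit or range.

## Working session

There is one attempt and no reset: what is moved stays moved. The work goes in short steps, Python scripts to look and compute and a tool call to move; the robot and the scene stay as the last step left them, time stands still between calls to the robot, and variables do not carry over. Pictures are saved under pics/ and viewed, about 12 in all and at most 16, crops included, and the job is handed in when it is done.

Besides the shell and the picture viewer there is one more tool, called after ">>>" as a command line: name --argument value ..., lists and objects as JSON in quotes. jog_arm: Moves the arm, as the interface text tells. Its arguments: {"type":"object","properties":{"series":{"type":"array"}},"required":["series"]}

```bash
mkdir -p pics; cat > h.py <<'E'
from cell import *
import numpy as np, cv2
from scipy.spatial.transform import Rotation as R
def cloud(d):
    h,w=d["range_z"].shape; f=h/2/np.tan(np.radians(d["fovy"])/2)
    u,v=np.meshgrid(np.arange(w),np.arange(h)); z=d["range_z"]
    p=np.stack([(u-d["cx"])/f*z,-(v-d["cy"])/f*z,-z],-1)
    T=np.array(d["cam_to_world"]); P=p@T[:3,:3].T+T[:3,3]; P[z==0]=np.nan
    return P
def save(n,im): cv2.imwrite(f"pics/{n}.png",im[...,::-1])
def st():
    s=read_state(); print({k:np.round(s[k],3) for k in ("clock","eef_pos","tool_rot","force","width","qpos")})
E
python3 - <<'E'
from h import *
st()
for n in("scene","top"):
    d=get_image(n); save(n+"0",d["img"]); np.savez(n+"0.npz",**d); print(n,d["fovy"],d["cx"],d["cy"],np.round(d["cam_to_world"],3).tolist())
a=cv2.imread("pics/scene0.png");b=cv2.imread("pics/top0.png")
E
```

```text
{'clock': np.float64(0.0), 'eef_pos': array([ 280.029, -585.951,  255.413]), 'tool_rot': array([-1.551,  1.569,  2.037]), 'force': array([ 0.722,  0.237, -0.577]), 'width': np.float64(85.375), 'qpos': array([ 1.059,  0.629,  0.038,  1.518, -0.027,  0.996, -0.02 ])}
scene 50.24914595602222 319.0467134806757 198.48774438919978 [[-0.09, -0.837, 0.539, 1340.194], [0.996, -0.084, 0.036, 191.655], [0.015, 0.54, 0.841, 1354.643], [0.0, 0.0, 0.0, 1.0]]
top 53.19110160530195 322.951154618682 200.10991980450353 [[0.025, 0.99, -0.141, 386.584], [-1.0, 0.026, 0.007, 132.84], [0.01, 0.141, 0.99, 1512.216], [0.0, 0.0, 0.0, 1.0]]
```

View pics/top0.png

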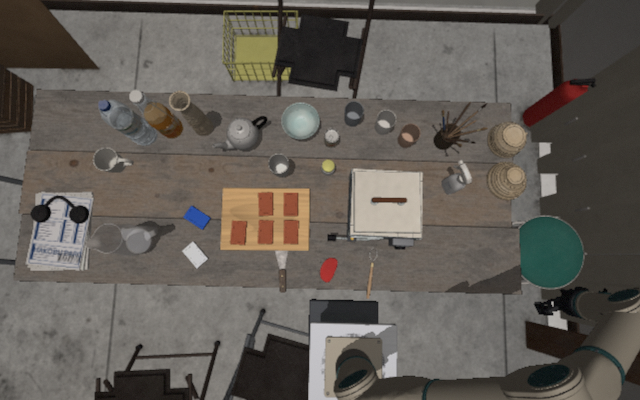

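View pics/scene0.png

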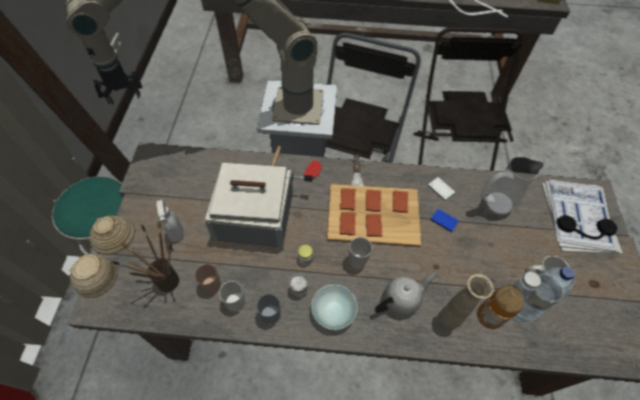

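The top view shows five tiles on the board at about (265,204), (291,204), (238,232), (265,232) and (291,232). The lid bar is at (389,201) and the vent knob at about (333,237). The blue and white look-alikes at (197,217) and (195,255) stay put.

```bash
cat >> h.py <<'E'
def rects(P,m,amin,amax=1e9):
    out=[]
    cs,_=cv2.findContours(m.astype(np.uint8),cv2.RETR_EXTERNAL,cv2.CHAIN_APPROX_NONE)
    for c in cs:
        if not amin<=cv2.contourArea(c)<=amax: continue
        mm=np.zeros(m.shape,np.uint8); cv2.drawContours(mm,[c],-1,1,-1)
        q=P[(mm>0)&m]; q=q[~np.isnan(q[:,0])]; zt=np.median(q[:,2]); q=q[abs(q[:,2]-zt)<6]
        (x,y),(a,b),t=cv2.minAreaRect(q[:,:2].astype(np.float32))
        if a<b: a,b,t=b,a,t+90
        t=(t+90)%180-90
        out.append((np.round(c[:,0].mean(0)),np.round([x,y,zt]),np.round([a,b]),round(t,1)))
    return out
E
python3 - <<'E'
from h import *
for n in("top","scene"):
    d=dict(np.load(n+"0.npz")); P=cloud(d); im=d["img"].astype(int)
    hsv=cv2.cvtColor(d["img"],cv2.COLOR_RGB2HSV)
    red=((hsv[...,0]<9))&(hsv[...,1]>120)&(hsv[...,2]>70)&(P[...,2]<60)&(P[...,2]>15)
    print(n,"tiles");[print(*r) for r in rects(P,red,60)]
    lid=(P[...,2]>175)&(P[...,2]<200)&(P[...,0]<900)&(P[...,0]>300)&(abs(P[...,1])<400)
    print("lid");[print(*r) for r in rects(P,lid,800)]
    bar=(P[...,2]>215)&(P[...,2]<240)&(P[...,0]<900)&(P[...,0]>300)&(abs(P[...,1])<400)
    print("bar");[print(*r) for r in rects(P,bar,20)]
    k=(P[...,2]>85)&(P[...,2]<130)&(P[...,0]<640)&(P[...,0]>350)&(abs(P[...,1])<400)
    print("knob");[print(*r) for r in rects(P,k,8)]
    wood=(hsv[...,0]>9)&(hsv[...,0]<25)&(hsv[...,1]>100)&(hsv[...,2]>140)&(P[...,2]<30)
    print("board");[print(*r) for r in rects(P,wood,1500)]
E
```

```text
top tiles
[291. 232.] [477. 240.  28.] [78. 49.] 1.8
[238. 232.] [470. 433.  28.] [82. 51.] -0.8
[265. 231.] [476. 333.  28.] [81. 50.] -1.6
[290. 204.] [582. 245.  28.] [82. 48.] -1.7
[265. 204.] [579. 338.  28.] [82. 48.] 4.5
lid
[386. 202.] [577. -91. 187.] [222. 208.] -89.2
bar
[388. 200.] [576. -90. 225.] [115.  15.] -88.7
knob
[400. 242.] [ 445. -157.  123.] [75. 26.] 87.9
[347. 238.] [454.  31. 111.] [151.  20.] 88.8
board
[265. 219.] [526. 340.  16.] [327. 231.] -88.6
scene tiles
[373. 225.] [582. 338.  31.] [84. 44.] 4.5
[347. 223.] [583. 245.  30.] [81. 42.] 0.4
[400. 201.] [472. 433.  30.] [83. 45.] -0.0
[373. 200.] [478. 333.  31.] [84. 44.] 0.9
[347. 199.] [481. 239.  31.] [85. 44.] 0.2
lid
[249. 192.] [580. -90. 188.] [225. 209.] -89.0
bar
[248. 183.] [580. -90. 226.] [114.  18.] -89.9
knob
[294. 190.] [542.  68. 110.] [193.  75.] -1.1
board
[374. 215.] [525. 339.  18.] [327. 237.] -88.7
```

```bash
cat >> h.py <<'E'
def go(x,y,z,yaw):
    """yaw deg: world direction of tool y. prints shift in current tool axes and turn to reach TCP x,y,z"""
    s=read_state(); M=R.from_euler("xyz",s["tool_rot"])
    a=np.radians(yaw); X=np.array([0,0,-1.]);Y=np.array([np.cos(a),np.sin(a),0]);best=None
    T=R.from_matrix(np.stack([X,Y,np.cross(X,Y)],1))
    d=np.array([x,y,z])-s["eef_pos"]
    Mm=M.as_matrix(); cy=np.degrees(np.arctan2(Mm[1,1],Mm[0,1]))
    print("yaw now",round(cy,1),"x-axis",Mm[:,0].round(3),"q",np.round(s["qpos"],2))
    print("world d",d.round(1),"tool shift",(Mm.T@d).round(1),"shift after turn",(T.as_matrix().T@d).round(1),"turn",np.degrees((M.inv()*T).as_rotvec()).round(1),"F",np.round(s["force"],1),"w",round(float(s["width"]),1))
E
python3 -c "
from h import *
st();go(578,-90,320,0);go(578,-90,320,90);go(578,-90,320,180)"
```

```text
{'clock': np.float64(0.1), 'eef_pos': array([ 280.083, -586.002,  255.502]), 'tool_rot': array([-1.558,  1.569,  2.03 ]), 'force': array([ 0.396, -0.211, -0.271]), 'width': np.float64(85.019), 'qpos': array([ 1.059,  0.629,  0.038,  1.518, -0.027,  0.996, -0.02 ])}
yaw now -64.5 x-axis [-0.001  0.001 -1.   ] q [ 1.06  0.63  0.04  1.52 -0.03  1.   -0.02]
world d [297.9 496.   64.5] tool shift [ -64.  -319.2 -482.7] shift after turn [ -64.5  297.9 -496. ] turn [-64.5  -0.1   0.1] F [ 0.4 -0.2 -0.3] w 85.0
yaw now -64.5 x-axis [-0.001  0.001 -1.   ] q [ 1.06  0.63  0.04  1.52 -0.03  1.   -0.02]
world d [297.9 496.   64.5] tool shift [ -64.  -319.2 -482.7] shift after turn [-64.5 496.  297.9] turn [-1.545e+02 -1.000e-01  0.000e+00] F [ 0.4 -0.2 -0.3] w 85.0
yaw now -64.5 x-axis [-0.001  0.001 -1.   ] q [ 1.06  0.63  0.04  1.52 -0.03  1.   -0.02]
world d [297.9 496.   64.5] tool shift [ -64.  -319.2 -482.7] shift after turn [ -64.5 -297.9  496. ] turn [1.155e+02 1.000e-01 1.000e-01] F [ 0.4 -0.2 -0.3] w 85.0
```

>>> jog_arm --series '[[[-9.2,0,0],[-10,0,0],-1],[[-9.2,0,0],[-10,0,0],-1],[[-9.2,0,0],[-10,0,0],-1],[[-9.2,0,0],[-10,0,0],-1],[[-9.2,0,0],[-10,0,0],-1],[[-9.2,0,0],[-10,0,0],-1],[[-9.3,0,0],[-5,0,0],-1],[[0,0,0],[0,38,-62],-1]]'

```text
clock: 1.1
eef_pos: [309.0, -537.0, 320.5]
tool_rot: [-0.661, 1.568, -2.239]
force: [2.2, 0.7, 0.1]
width: 85.6
```

>>> jog_arm --series '[[[0,0,0],[0,37,-62],-1],[[0,0,0],[0,37,-62],-1],[[0,0,0],[0,37,-62],-1],[[0,0,0],[0,37,-62],-1],[[0,0,0],[0,37,-62],-1],[[0,0,0],[0,37,-62],-1],[[0,0,0],[0,37,-62],-1],[[0,0,0],[0,0,0],-1]]'

```text
clock: 2.1
eef_pos: [539.3, -150.4, 321.2]
tool_rot: [2.768, 1.567, 1.209]
force: [0.0, -1.0, -0.7]
width: 85.3
```

```bash
python3 -c "
from h import *
go(578,-90,227,0)
d=get_image('wrist');save('w0',d['img']);d=get_image('top');P=cloud(d)
lid=(P[...,2]>175)&(P[...,2]<200)&(P[...,0]<900)&(P[...,0]>300)&(abs(P[...,1])<400)
[print(*r) for r in rects(P,lid,300)]
print(d['fovy'])"
```

```text
yaw now 0.7 x-axis [ 0.001  0.004 -1.   ] q [ 0.46  0.45 -0.36  1.68  0.17  1.04  0.07]
world d [ 38.7  60.4 -94.2] tool shift [ 94.5  39.3 -59.6] shift after turn [ 94.2  38.7 -60.4] turn [ 0.7 -0.2 -0.1] F [ 0.  -1.  -0.7] w 85.3
[385. 201.] [577. -91. 187.] [222. 208.] -89.3
53.19110160530195
```

>>> jog_arm --series '[[[0,0,0],[0,20,-30],-1],[[0,0,0],[0,19,-30],-1],[[0,0,0],[30,0,0],-1],[[0,0,0],[30,0,0],-1],[[0,0,0],[25,0,0],-1],[[0,0,0],[9,0,0],-1],[[0,0,0],[0,0,0],-1],[[0,0,0],[0,0,0],-1]]'

```text
clock: 3.2
eef_pos: [576.4, -97.8, 228.4]
tool_rot: [1.356, 1.569, -0.214]
force: [0.2, 1.2, -0.6]
width: 85.5
```

```bash
python3 -c "
from h import *
go(578,-90,227,0.7)"
```

```text
yaw now -0.0 x-axis [ 0.002 -0.    -1.   ] q [ 0.33  0.58 -0.33  1.73  0.24  0.87 -0.1 ]
world d [ 1.6  7.8 -1.4] tool shift [ 1.4  1.6 -7.8] shift after turn [ 1.4  1.7 -7.8] turn [-0.7  0.  -0.1] F [ 0.2  1.2 -0.6] w 85.5
```

>>> jog_arm --series '[[[-0.7,0,0],[1,2,-8],-1],[[0,0,0],[0,0,0],0.5],[[0,0,0],[0,0,0],1],[[0,0,0],[0,0,0],1],[[0,0,0],[0,0,0],1],[[0,0,0],[0,0,0],1],[[0,0,0],[0,0,0],1],[[0,0,0],[0,0,0],1]]'

```text
clock: 4.2
eef_pos: [578.6, -89.4, 226.7]
tool_rot: [1.456, 1.569, -0.102]
force: [2.9, -0.7, 1.7]
width: 15.1
```

>>> jog_arm --series '[[[0,0,0],[-4,0,0],1],[[0,0,0],[-10,0,0],1],[[0,0,0],[-15,0,0],1],[[0,0,0],[-15,-10,0],1],[[0,0,0],[0,-30,0],1],[[0,0,0],[0,-30,0],1],[[0,0,0],[0,-20,0],1],[[0,0,0],[0,0,0],1]]'

```text
clock: 5.2
eef_pos: [485.4, -90.8, 271.3]
tool_rot: [-0.962, 1.569, -2.52]
force: [0.6, 0.5, -7.2]
width: 15.0
```

```bash
python3 -c "
from h import *
st();go(488,-375,226,0.7)
d=get_image('top');P=cloud(d);save('t1',d['img'])
b=(P[...,2]<206)&(P[...,2]>60)&(P[...,1]<-230)&(P[...,1]>-520)&(P[...,0]>250)&(P[...,0]<850)
[print(*r) for r in rects(P,b,10)]"
```

```text
{'clock': np.float64(5.2), 'eef_pos': array([485.369, -90.767, 271.286]), 'tool_rot': array([-0.962,  1.569, -2.52 ]), 'force': array([ 0.591,  0.486, -7.173]), 'width': np.float64(14.974), 'qpos': array([ 0.39 ,  0.406, -0.364,  1.916,  0.189,  0.854, -0.06 ])}
yaw now 0.7 x-axis [-0.002 -0.001 -1.   ] q [ 0.39  0.41 -0.36  1.92  0.19  0.85 -0.06]
world d [   2.6 -284.2  -45.3] tool shift [ 45.6  -0.8 284.2] shift after turn [ 45.3  -0.8 284.2] turn [0.  0.1 0.1] F [ 0.6  0.5 -7.2] w 15.0
[458. 176.] [ 684. -344.  135.] [72. 16.] 14.8
[456. 137.] [ 831. -336.  103.] [73. 38.] 89.3
```

>>> jog_arm --series '[[[0,0,0],[0,0,45],1],[[0,0,0],[0,0,50],1],[[0,0,0],[0,0,50],1],[[0,0,0],[0,0,50],1],[[0,0,0],[0,0,50],1],[[0,0,0],[20,0,39],1],[[0,0,0],[30,0,0],1],[[0,0,0],[30,0,0],1]]'

```text
clock: 6.25
eef_pos: [492.0, -375.4, 189.6]
tool_rot: [1.438, 1.57, -0.122]
force: [0.3, 0.3, -6.8]
width: 14.9
```

```bash
python3 -c "
from h import *
go(488,-375,67,0.7)"
```

```text
yaw now 0.7 x-axis [ 0.001 -0.    -1.   ] q [ 0.79  0.67 -0.29  1.67  0.24  0.83  0.4 ]
world d [  -4.     0.4 -122.6] tool shift [122.6  -4.1  -0.5] shift after turn [122.6  -4.   -0.5] turn [-0.   0.  -0.1] F [ 0.3  0.3 -6.8] w 14.9
```

>>> jog_arm --series '[[[0,0,0],[35,-3,0],1],[[0,0,0],[35,0,0],1],[[0,0,0],[25,0,0],1],[[0,0,0],[12,0,0],1],[[0,0,0],[7,0,0],1],[[0,0,0],[3,0,0],1],[[0,0,0],[3,0,0],1],[[0,0,0],[0,0,0],1]]'

```text
clock: 7.25
eef_pos: [488.7, -374.6, 70.7]
tool_rot: [0.887, 1.57, -0.671]
force: [-0.0, 0.1, -6.6]
width: 14.6
```

>>> jog_arm --series '[[[0,0,0],[1.5,0,0],1],[[0,0,0],[1,0,0],1],[[0,0,0],[1,0,0],1],[[0,0,0],[0,0,0],1]]'

```text
clock: 7.75
eef_pos: [488.5, -374.5, 66.8]
tool_rot: [0.898, 1.571, -0.66]
force: [-0.2, -0.8, -6.7]
width: 15.0
```

>>> jog_arm --series '[[[0,0,0],[0.8,0,0],1],[[0,0,0],[0.6,0,0],1],[[0,0,0],[0,0,0],1]]'

```text
clock: 8.12
eef_pos: [488.5, -374.5, 66.7]
tool_rot: [0.329, 1.57, -1.229]
force: [-2.6, 2.4, 5.1]
width: 15.1
```

>>> jog_arm --series '[[[0,0,0],[0,0,0],0.5],[[0,0,0],[0,0,0],-1],[[0,0,0],[0,0,0],-1],[[0,0,0],[-10,0,0],-1],[[0,0,0],[-40,0,0],-1],[[0,0,0],[-50,0,0],-1],[[0,0,0],[-60,0,0],-1],[[0,0,0],[-60,0,0],-1]]'

```text
clock: 9.12
eef_pos: [488.3, -374.3, 288.1]
tool_rot: [1.13, 1.57, -0.428]
force: [1.2, -0.6, -0.4]
width: 85.4
```

```bash
python3 - <<'E'
from h import *
go(478,240,200,90);go(478,240,200,-90)
for n in("top","scene"):
    d=get_image(n); P=cloud(d); save(n+"2",d["img"]); c=P[...,:2]-[578,-90]
    near=(abs(c[...,0])<150)&(abs(c[...,1])<160)
    print(n,"rim");[print(*r) for r in rects(P,near&(abs(P[...,2]-160)<12),300)]
    k=near&(abs(P[...,2]-160)<10)
    # pile: top level well inside chamber
    ins=(abs(c[...,0])<35)&(abs(c[...,1])<20); print("pile z",np.nanpercentile(P[...,2][ins],[10,50,90]),ins.sum())
    pile=(abs(c[...,0])<78)&(abs(c[...,1])<85)&(P[...,2]>68)&(P[...,2]<105)
    hsv=cv2.cvtColor(d["img"],cv2.COLOR_RGB2HSV); red=(hsv[...,0]<9)&(hsv[...,1]>110)
    [print("pile",*r) for r in rects(P,pile&red,30)]
    l=(abs(P[...,2]-28)<8)&(P[...,1]<-230)&(P[...,1]>-520)&(P[...,0]>350)&(P[...,0]<620)
    [print("lid",*r) for r in rects(P,l,300)]
d=get_image("top");save("k2",cv2.resize(d["img"][150:260,310:470],None,fx=5,fy=5,interpolation=cv2.INTER_CUBIC))
E
```

```text
yaw now 0.8 x-axis [ 0.001 -0.    -1.   ] q [ 0.81  0.56 -0.33  1.57  0.2   1.04  0.44]
world d [-10.3 614.3 -88.1] tool shift [  87.9   -2.3 -614.4] shift after turn [ 88.1 614.3 -10.3] turn [-89.2   0.   -0. ] F [ 1.2 -0.6 -0.4] w 85.4
yaw now 0.8 x-axis [ 0.001 -0.    -1.   ] q [ 0.81  0.56 -0.33  1.57  0.2   1.04  0.44]
world d [-10.3 614.3 -88.1] tool shift [  87.9   -2.3 -614.4] shift after turn [  88.1 -614.3   10.3] turn [90.8 -0.  -0. ] F [ 1.2 -0.6 -0.4] w 85.4
top rim
[386. 204.] [576. -93. 158.] [246. 229.] 88.5
pile z [80.6542853 84.7507041 88.7604491] 208
pile [382. 206.] [576. -92.  85.] [88. 53.] -4.2
lid [456. 234.] [ 485. -374.   27.] [225. 207.] -89.6
scene rim
[249. 197.] [579. -93. 160.] [245. 234.] 88.7
pile z [82.13588322 85.17123311 89.48566507] 198
pile [252. 205.] [576. -92.  85.] [79. 51.] 0.5
lid [182. 189.] [ 489. -374.   29.] [225. 213.] -88.8
```

View pics/k2.png

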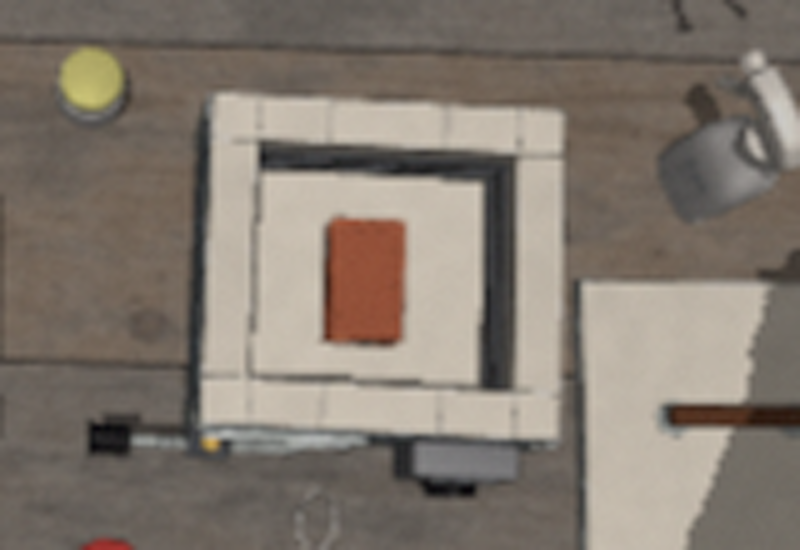

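The tile pile is centred at about (577,-92) with its top near z = 85. The kiln is turned about -1.2°, and the lid lies to its right. Next I go over the board for a closer look.

>>> jog_arm --series '[[[0,0,0],[-10,0,-50],-1],[[0,0,0],[-10,0,-62],-1],[[0,0,0],[0,0,-62],-1],[[0,0,0],[0,0,-62],-1],[[0,0,0],[0,0,-62],-1],[[0,0,0],[0,10,-62],-1],[[0,0,0],[0,10,-62],-1],[[0,0,0],[0,10,-62],-1]]'

```text
clock: 10.28
eef_pos: [511.6, 110.3, 304.6]
tool_rot: [-1.104, 1.569, -2.662]
force: [0.8, 0.1, 0.3]
width: 85.3
```

>>> jog_arm --series '[[[0,0,0],[0,0,-50],-1],[[-10.6,0,0],[0,0,-50],-1],[[-10.6,0,0],[0,10,-49],-1],[[-10.6,0,0],[0,18,-46],-1],[[-10.6,0,0],[0,10,-15],-1],[[-10.6,0,0],[0,0,0],-1],[[-10.6,0,0],[0,0,0],-1],[[-10.6,0,0],[0,0,0],-1]]'

```text
clock: 11.28
eef_pos: [510.2, 325.7, 304.2]
tool_rot: [-2.236, 1.569, -2.492]
force: [-0.2, -0.1, -0.4]
width: 85.1
```

```bash
cat >> h.py <<'E'
def fcloud(d):
    h,w=d["range_z"].shape; f=h/2/np.tan(np.radians(d["fovy"])/2)
    u,v=np.meshgrid(np.arange(w)-d["cx"],np.arange(h)-d["cy"]); r=np.hypot(u,v)+1e-9; th=r/f
    z=np.array(d["range_z"]); z[th>1.4]=0; t=np.tan(np.minimum(th,1.4))
    p=np.stack([u/r*t*z,-v/r*t*z,-z],-1); T=np.array(d["cam_to_world"]); P=p@T[:3,:3].T+T[:3,3]; P[z==0]=np.nan
    return P
def redm(d):
    hsv=cv2.cvtColor(d["img"],cv2.COLOR_RGB2HSV); return (hsv[...,0]<10)&(hsv[...,1]>110)&(hsv[...,2]>50)
E
python3 - <<'E'
from h import *
go(478,240,120,90)
d=get_image("wrist");P=fcloud(d);save("w1",d["img"])
[print(*r) for r in rects(P,redm(d)&(P[...,2]>15)&(P[...,2]<60),100)]
E
```

```text
yaw now 75.3 x-axis [-0.002 -0.001 -1.   ] q [-0.16  0.61 -0.77  1.57  0.45  1.15  0.29]
world d [ -32.2  -85.7 -184.2] tool shift [184.3 -90.7  -9.2] shift after turn [184.2 -85.7 -32.2] turn [-14.7  -0.1   0.1] F [-0.2 -0.1 -0.4] w 85.1
[275. 226.] [582. 248.  30.] [87. 53.] 1.6
[331. 198.] [565. 335.  30.] [48. 37.] 59.6
```

View pics/w1.png

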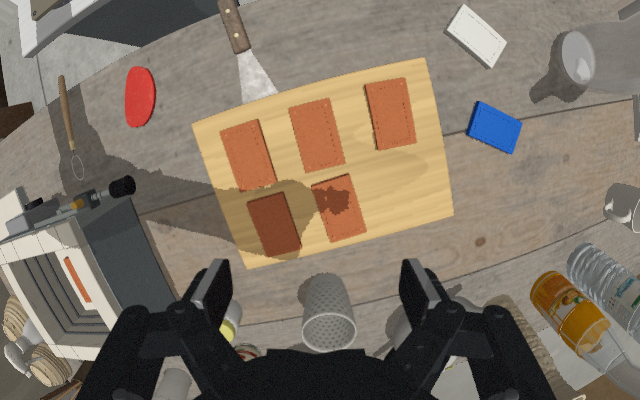

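```bash
python3 - <<'E'
from h import *
d=get_image("wrist");P=fcloud(d)
hsv=cv2.cvtColor(d["img"],cv2.COLOR_RGB2HSV); a=d["img"].astype(float)
m=(a[...,0]/(a[...,1]+1)>1.55)&(P[...,2]>22)&(P[...,2]<40)&(P[...,1]>150)
m=cv2.morphologyEx(m.astype(np.uint8),cv2.MORPH_CLOSE,np.ones((3,3)))>0
[print(*r) for r in rects(P,m,300)]
k=(P[...,2]>88)&(P[...,2]<125)&(P[...,0]<500)&(P[...,0]>420)&(P[...,1]<120)&(P[...,1]>45)
[print("knob",*r) for r in rects(P,k,30)]
q=(P[...,2]>40)&(P[...,2]<125)&(P[...,0]>600)&(P[...,0]<760)&(P[...,1]>200)&(P[...,1]<400)
print("cup",np.nanmin(P[q],0),np.nanmax(P[q],0))
E
```

```text
[274. 224.] [582. 248.  30.] [88. 54.] 1.8
[339. 207.] [580. 341.  30.] [87. 53.] 3.7
[248. 155.] [479. 243.  30.] [87. 54.] 1.1
[317. 135.] [476. 336.  30.] [86. 53.] -0.3
[391. 113.] [471. 436.  30.] [86. 53.] -1.7
knob [116. 188.] [456.  77. 111.] [64. 24.] 85.9
cup [678.8524328  253.237698    40.06686781] [752.89655211 326.59688369 117.01201239]
```

>>> jog_arm --series '[[[-8,0,0],[20,-30,0],-1],[[-7.7,0,0],[20,-30,0],-0.45],[[0,0,0],[40,-23,-32],-0.45],[[0,0,0],[50,0,0],-0.45],[[0,0,0],[50,0,0],-0.45],[[0,0,0],[40,0,0],-0.45],[[0,0,0],[0,0,0],-0.45]]'

```text
clock: 12.25
eef_pos: [465.6, 242.6, 82.9]
tool_rot: [-2.537, 1.564, -2.528]
force: [-0.1, -0.5, 0.5]
width: 62.0
```

```bash
python3 -c "
from h import *
go(479,242,50,91)"
```

```text
yaw now 90.5 x-axis [-0.005 -0.004 -1.   ] q [-0.13  0.8  -0.62  1.98  0.8   0.62  0.29]
world d [ 13.4  -0.6 -32.9] tool shift [32.9 -0.6 13.6] shift after turn [32.9 -0.8 13.4] turn [-0.5 -0.3  0.2] F [-0.1 -0.5  0.5] w 62.0
```

>>> jog_arm --series '[[[-0.4,-0.3,0.2],[10,0,10],-0.45],[[0,0,0],[15,0,3],-0.45],[[0,0,0],[8,0,0],-0.45],[[0,0,0],[3,0,0],-0.45],[[0,0,0],[0,0,0],-0.45]]'

```text
clock: 12.88
eef_pos: [480.6, 244.4, 49.4]
tool_rot: [0.6, 1.565, 0.618]
force: [0.6, 0.2, -0.8]
width: 61.7
```

>>> jog_arm --series '[[[0,0,0],[1.5,0,0],-0.45],[[0,0,0],[1.5,0,0],-0.45],[[0,0,0],[0,0,0],-0.45]]'

```text
clock: 13.25
eef_pos: [480.8, 244.2, 46.4]
tool_rot: [0.573, 1.564, 0.591]
force: [0.2, 0.0, 0.4]
width: 62.4
```

```bash
python3 -c "
from h import *
go(479,242,44,91)
d=get_image('wrist');save('w2',cv2.resize(d['img'][180:400,180:460],None,fx=2.5,fy=2.5))"
```

```text
yaw now 91.0 x-axis [ 0.005  0.004 -1.   ] q [-0.16  0.86 -0.57  1.97  0.87  0.56  0.26]
world d [-1.8 -2.2 -2.4] tool shift [ 2.4 -2.2 -1.8] shift after turn [ 2.4 -2.2 -1.8] turn [ 0.   0.3 -0.2] F [0.2 0.  0.4] w 62.4
```

View pics/w2.png

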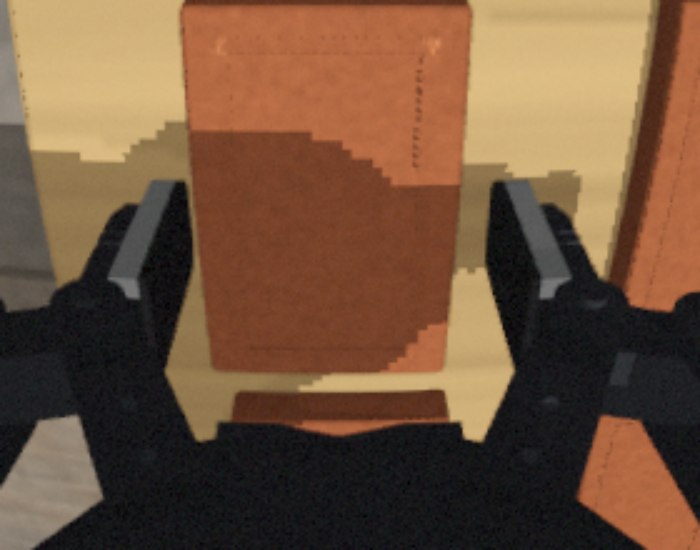

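The view from above shows the tile between the pads but about 2.5 mm toward the left pad (-y). I'll shift over and feel for the board.

>>> jog_arm --series '[[[0,0.3,-0.2],[0,-3,-1],-0.45],[[0,0,0],[1.2,0,0],-0.45],[[0,0,0],[1.2,0,0],-0.45],[[0,0,0],[0,0,0],-0.45]]'

```text
clock: 13.8
eef_pos: [479.7, 241.3, 43.8]
tool_rot: [-2.866, 1.571, -2.848]
force: [-0.6, -0.1, -0.7]
width: 61.8
```

>>> jog_arm --series '[[[0,0,0],[1,0,0],-0.45],[[0,0,0],[1,0,0],-0.45],[[0,0,0],[0,0,0],-0.45]]'

```text
clock: 14.18
eef_pos: [479.8, 241.2, 41.9]
tool_rot: [-2.328, 1.571, -2.31]
force: [-0.2, 0.6, -0.9]
width: 61.7
```

>>> jog_arm --series '[[[0,0,0],[1,0,0],-0.45],[[0,0,0],[1,0,0],-0.45],[[0,0,0],[0,0,0],-0.45]]'

```text
clock: 14.55
eef_pos: [479.8, 241.2, 39.9]
tool_rot: [-2.7, 1.571, -2.682]
force: [-0.3, 0.9, -0.2]
width: 62.3
```

>>> jog_arm --series '[[[0,0,0],[0,0,0],-0.2],[[0,0,0],[0,0,0],0.2],[[0,0,0],[0,0,0],1],[[0,0,0],[0,0,0],1],[[0,0,0],[-5,0,0],1],[[0,0,0],[-20,0,0],1],[[0,0,0],[-40,0,0],1],[[0,0,0],[-50,0,0],1]]'

```text
clock: 15.55
eef_pos: [479.2, 240.7, 155.4]
tool_rot: [-2.765, 1.568, -2.747]
force: [1.6, 0.3, -1.4]
width: 52.2
```

```bash
python3 -c "
from h import *
go(577,-92,240,88.8)
d=get_image('wrist');save('w3',d['img'])
P=fcloud(d);a=d['img'].astype(float);m=(a[...,0]/(a[...,1]+1)>1.55)&(P[...,2]>90);[print(*r) for r in rects(P,m,300)]"
```

```text
yaw now 91.1 x-axis [-0.002 -0.001 -1.   ] q [-0.05  0.71 -0.74  1.92  0.67  0.78  0.42]
world d [  97.8 -332.7   84.6] tool shift [ -84.5 -334.6   91.5] shift after turn [ -84.6 -330.6  104.8] turn [ 2.3 -0.1  0.1] F [ 1.6  0.3 -1.4] w 52.2
[315. 257.] [478. 241. 145.] [88. 54.] 0.9
```

>>> jog_arm --series '[[[0,0,0],[-50,-20,5],1],[[2.3,0,0],[-30,-50,15],1],[[0,0,0],[0,-55,17],1],[[0,0,0],[0,-55,17],1],[[0,0,0],[0,-55,17],1],[[0,0,0],[0,-50,17],1],[[0,0,0],[0,-46,17],1],[[0,0,0],[0,0,0],1]]'

```text
clock: 16.6
eef_pos: [580.7, -97.1, 233.8]
tool_rot: [-1.886, 1.568, -1.917]
force: [-0.4, 0.3, -1.7]
width: 52.3
```

```bash
cat > look.py <<'E'
from h import *
d=get_image('wrist');P=fcloud(d);a=d['img'].astype(float);m=(a[...,0]/(a[...,1]+1)>1.55)
c=(abs(P[...,0]-577)<120)&(abs(P[...,1]+92)<130)
print("held");[print(*r) for r in rects(P,c&m&(P[...,2]>165),300)]
print("pile");[print(*r) for r in rects(P,c&m&(P[...,2]>75)&(P[...,2]<150),150)]
print("rim");[print(*r) for r in rects(P,c&(abs(P[...,2]-160)<8),100)]
E
python3 look.py; python3 -c "
from h import *
go(578,-92,118,88.8)"
```

```text
held
[315. 257.] [579. -97. 223.] [88. 54.] -1.6
pile
[320. 161.] [553. -92.  85.] [53. 36.] 88.7
rim
[315. 334.] [ 677. -100.  160.] [100.  33.] 88.5
[321. 148.] [558. -92. 160.] [245. 189.] 88.3
yaw now 88.5 x-axis [-0.001  0.    -1.   ] q [ 0.61  0.69 -0.83  1.71  0.58  1.01  1.12]
world d [  -2.1    1.5 -116.2] tool shift [116.2   1.5  -2. ] shift after turn [116.2   1.5  -2.2] turn [-0.3 -0.1  0. ] F [ 0.4  1.4 -1.4] w 52.1
```

>>> jog_arm --series '[[[0,0,0],[10,1.5,-1],1],[[0,0,0],[25,0,0],1],[[0,0,0],[30,0,0],1],[[0,0,0],[25,0,0],1],[[0,0,0],[15,0,0],1],[[0,0,0],[9,0,0],1],[[0,0,0],[3,0,0],1],[[0,0,0],[0,0,0],1]]'

```text
clock: 17.65
eef_pos: [579.7, -89.5, 118.4]
tool_rot: [0.001, 1.57, -0.021]
force: [0.7, 0.5, -1.7]
width: 52.5
```

>>> jog_arm --series '[[[0,0,0],[2,0,0],1],[[0,0,0],[2,0,0],1],[[0,0,0],[2,0,0],1],[[0,0,0],[0,0,0],1]]'

```text
clock: 18.15
eef_pos: [579.2, -89.7, 111.8]
tool_rot: [-3.056, 1.571, -3.078]
force: [-0.3, -0.8, -1.6]
width: 52.4
```

>>> jog_arm --series '[[[0,0,0],[1,-2.2,0],1],[[0,0,0],[1,0,0],1],[[0,0,0],[0,0,0],1]]'

```text
clock: 18.52
eef_pos: [579.3, -91.9, 109.9]
tool_rot: [2.992, 1.571, 2.97]
force: [0.7, 0.8, -1.3]
width: 52.5
```

>>> jog_arm --series '[[[0,0,0],[0.7,0,0],1],[[0,0,0],[0.7,0,0],1],[[0,0,0],[0,0,0],1]]'

```text
clock: 18.9
eef_pos: [579.3, -91.8, 108.5]
tool_rot: [-2.957, 1.571, -2.979]
force: [-0.2, 0.6, -1.9]
width: 52.1
```

>>> jog_arm --series '[[[0,0,0],[0.7,0,0],1],[[0,0,0],[0,0,0],1]]'

```text
clock: 19.15
eef_pos: [579.3, -91.9, 107.9]
tool_rot: [-0.488, 1.571, -0.51]
force: [0.3, 0.2, -1.6]
width: 52.3
```

>>> jog_arm --series '[[[0,0,0],[0.7,0,0],1],[[0,0,0],[0,0,0],1]]'

```text
clock: 19.4
eef_pos: [579.4, -91.8, 107.8]
tool_rot: [-1.009, 1.57, -1.031]
force: [-1.1, -0.4, 4.6]
width: 52.4
```

>>> jog_arm --series '[[[0,0,0],[0,0,0],-0.3],[[0,0,0],[0,0,0],-0.45],[[0,0,0],[0,0,0],-0.45],[[0,0,0],[-10,0,0],-0.45],[[0,0,0],[-30,0,0],-0.45],[[0,0,0],[-50,0,0],-0.45],[[0,0,0],[-30,0,0],-0.45],[[0,0,0],[0,0,0],-0.45]]'

```text
clock: 20.4
eef_pos: [581.0, -91.5, 230.4]
tool_rot: [-0.07, 1.565, -0.092]
force: [-1.1, -0.1, -0.3]
width: 61.7
```

```bash
python3 look.py; python3 -c "
from h import *
go(582,244,80,91.5)
d=get_image('top');P=cloud(d);c=(abs(P[...,0]-577)<80)&(abs(P[...,1]+92)<80)
l=(abs(P[...,2]-28)<8)&(P[...,1]<-230)&(P[...,1]>-520)&(P[...,0]>350)&(P[...,0]<620)
[print('lid',*r) for r in rects(P,l,300)]
d=get_image('scene');P=cloud(d);a=d['img'].astype(float);m=(a[...,0]/(a[...,1]+1)>1.55);[print('s',*r) for r in rects(P,c&0|((abs(P[...,0]-577)<80)&(abs(P[...,1]+92)<80)&m&(P[...,2]<140)),20)]
"
```

```text
held
pile
[315. 189.] [578. -92.  97.] [87. 53.] -1.0
rim
[315. 328.] [677. -94. 160.] [114.  34.] 88.9
[313. 146.] [559. -92. 160.] [245. 188.] 88.8
yaw now 88.7 x-axis [ 0.002 -0.001 -1.   ] q [ 0.61  0.69 -0.82  1.72  0.59  1.    1.11]
world d [   2.2  335.9 -148.6] tool shift [148.4 335.9  -5.6] shift after turn [148.6 335.7  11. ] turn [-2.8  0.1  0. ] F [ 0.3 -0.3 -0.7] w 61.9
lid [475. 220.] [ 521. -433.   27.] [132. 106.] 1.5Traceback (most recent call last):
  File "<string>", line 7, in <module>
    d=get_image('scene');P=cloud(d);a=d['img'].astype(float);m=(a[...,0]/(a[...,1]+1)>1.55);[print('s',*r) for r in rects(P,c&0|((abs(P[...,0]-577)<80)&(abs(P[...,1]+92)<80)&m&(P[...,2]<140)),20)]
                                                                                                                    ~~~~~^^^^^^^^^^^^^^^^^^^^^^^^^^^^^^^^^^^^^^^^^^^^^^^^^^^^^^^^^^^^^^^^^^^^^^^^^^
  File "h.py", line 19, in rects
    q=P[(mm>0)&m]; q=q[~np.isnan(q[:,0])]; zt=np.median(q[:,2]); q=q[abs(q[:,2]-zt)<6]
                     ~^^^^^^^^^^^^^^^^^^^
IndexError: boolean index did not match indexed array along axis 2; size of axis is 640 but size of corresponding boolean axis is 3
```

>>> jog_arm --series '[[[-2.8,0,0],[0,20,-1],-0.45],[[0,0,0],[0,50,2],-0.45],[[0,0,0],[0,62,2],-0.45],[[0,0,0],[0,62,2],-0.45],[[0,0,0],[10,62,2],-0.45],[[0,0,0],[40,55,2],-0.45],[[0,0,0],[55,25,2],-0.45],[[0,0,0],[45,0,0],-0.45]]'

```text
clock: 21.55
eef_pos: [579.4, 244.9, 78.1]
tool_rot: [2.264, 1.567, 2.299]
force: [0.1, -0.7, -0.4]
width: 61.8
```

```bash
cat > g.py <<'E'
from h import *
import sys
x,y,z,w=map(float,sys.argv[1:5]); go(x,y,z,w)
d=get_image('wrist');P=fcloud(d);a=d['img'].astype(float);m=(a[...,0]/(a[...,1]+1)>1.55)&(P[...,2]>23)&(P[...,2]<36)&(abs(P[...,0]-x)<70)&(abs(P[...,1]-y)<50)
[print(*r) for r in rects(P,m,800)]
go(x,y,z,w)
E
python3 g.py 582.5 244 40 91.8
```

```text
yaw now 92.0 x-axis [-0.002  0.003 -1.   ] q [-0.06  0.92 -0.67  1.7   0.75  0.8   0.53]
world d [  3.1  -0.9 -38.1] tool shift [38.1 -1.1  3.2] shift after turn [38.1 -1.   3.1] turn [ 0.2 -0.1 -0.2] F [ 0.1 -0.7 -0.4] w 61.8
[318. 236.] [583. 247.  30.] [88. 54.] 1.5
yaw now 91.9 x-axis [-0.011 -0.003 -1.   ] q [-0.06  0.92 -0.66  1.7   0.75  0.8   0.53]
world d [  5.9   3.2 -32.1] tool shift [32.1  3.1  6.4] shift after turn [32.1  3.   6. ] turn [ 0.1 -0.6  0.2] F [-0.8 -1.7 -3.8] w 61.9
```

>>> jog_arm --series '[[[0,0,0],[12,2,4],-0.45],[[0,0,0],[0,0,0],-0.45],[[0,0,0],[0,0,0],-0.45]]'

```text
clock: 21.98
eef_pos: [587.2, 242.1, 70.3]
tool_rot: [0.491, 1.568, 0.517]
force: [0.6, 0.6, -0.4]
width: 61.8
```

```bash
python3 g.py 582.5 244.5 40 91.6
```

```text
yaw now 91.5 x-axis [ 0.003  0.001 -1.   ] q [-0.06  0.93 -0.66  1.68  0.76  0.8   0.52]
world d [ -4.7   2.4 -30.3] tool shift [30.3  2.5 -4.7] shift after turn [30.3  2.5 -4.7] turn [-0.1  0.1 -0.1] F [ 0.6  0.6 -0.4] w 61.8
[323. 230.] [583. 247.  30.] [88. 54.] 1.7
yaw now 91.5 x-axis [ 0.003  0.001 -1.   ] q [-0.06  0.93 -0.66  1.68  0.76  0.8   0.52]
world d [ -4.7   2.6 -30.3] tool shift [30.3  2.7 -4.7] shift after turn [30.3  2.7 -4.6] turn [-0.1  0.1 -0.1] F [-0.1 -0.3  0.4] w 62.0
```

>>> jog_arm --series '[[[0,0,0],[5,3,-4.5],-0.45],[[0,0,0],[10,0,0],-0.45],[[0,0,0],[10,0,0],-0.45],[[0,0,0],[5,0,0],-0.45],[[0,0,0],[0,0,0],-0.45],[[0,0,0],[0,0,0],-0.45]]'

```text
clock: 22.78
eef_pos: [581.6, 244.6, 38.3]
tool_rot: [2.582, 1.571, 2.609]
force: [-0.4, -0.2, 0.2]
width: 61.7
```

>>> jog_arm --series '[[[0,0,0],[-1.5,0,0.5],-0.3],[[0,0,0],[0,0,0],0.2],[[0,0,0],[0,0,0],1],[[0,0,0],[0,0,0],1],[[0,0,0],[-5,0,0],1],[[0,0,0],[-20,0,0],1],[[0,0,0],[-50,0,0],1],[[0,0,0],[-60,0,0],1]]'

```text
clock: 23.78
eef_pos: [581.5, 244.1, 176.5]
tool_rot: [-2.828, 1.569, -2.801]
force: [1.8, -0.6, -1.3]
width: 52.5
```

>>> jog_arm --series '[[[1,0,0],[-50,-20,0],1],[[1.2,0,0],[-10,-50,0],1],[[0.5,0,0],[0,-60,-1],1],[[0,0,0],[0,-60,-1],1],[[0,0,0],[0,-60,-1],1],[[0,0,0],[0,-50,0],1],[[0,0,0],[0,-30,0],1],[[0,0,0],[0,0,0],1]]'

```text
clock: 24.78
eef_pos: [574.9, -89.1, 235.5]
tool_rot: [-1.629, 1.569, -1.655]
force: [0.5, 0.6, 0.1]
width: 52.6
```

```bash
python3 look.py; python3 -c "
from h import *
go(578,-92,125,88.6)"
```

```text
held
[314. 259.] [575. -89. 225.] [88. 54.] -1.4
pile
[312. 166.] [550. -91.  97.] [53. 32.] 88.8
rim
[315. 337.] [677. -92. 160.] [101.  32.] 88.8
[311. 153.] [556. -92. 160.] [245. 184.] 89.0
yaw now 88.7 x-axis [ 0.001 -0.    -1.   ] q [ 0.61  0.68 -0.83  1.72  0.58  1.01  1.11]
world d [   2.9   -5.7 -110.7] tool shift [110.7  -5.6   2.9] shift after turn [110.7  -5.6   3. ] turn [0.1 0.  0. ] F [ 0.3  0.2 -1.3] w 52.3
```

>>> jog_arm --series '[[[0,0,0],[10,-3,3],1],[[0,0,0],[30,-2.7,0],1],[[0,0,0],[30,0,0],1],[[0,0,0],[20,0,0],1],[[0,0,0],[14,0,0],1],[[0,0,0],[6,0,0],1],[[0,0,0],[1,0,0],1],[[0,0,0],[0,0,0],1]]'

```text
clock: 25.82
eef_pos: [578.8, -91.0, 124.7]
tool_rot: [-0.053, 1.569, -0.074]
force: [-0.1, -0.1, -0.9]
width: 52.3
```

>>> jog_arm --series '[[[0,0,0],[1,-0.8,-0.5],1],[[0,0,0],[1,0,0],1],[[0,0,0],[1,0,0],1],[[0,0,0],[0,0,0],1]]'

```text
clock: 26.32
eef_pos: [577.7, -91.8, 120.9]
tool_rot: [2.623, 1.571, 2.603]
force: [0.6, 0.7, -0.8]
width: 52.2
```

>>> jog_arm --series '[[[0,0,0],[0.6,0,0],1],[[0,0,0],[0,0,0],1]]'

```text
clock: 26.58
eef_pos: [577.7, -91.8, 120.3]
tool_rot: [2.415, 1.571, 2.395]
force: [0.4, 0.6, -1.0]
width: 52.4
```

>>> jog_arm --series '[[[0,0,0],[0.6,0,0],1],[[0,0,0],[0,0,0],1]]'

```text
clock: 26.82
eef_pos: [577.8, -91.8, 120.1]
tool_rot: [-0.445, 1.57, -0.465]
force: [-1.3, -0.1, 1.0]
width: 51.8
```

>>> jog_arm --series '[[[0,0,0],[0.2,0,0],1],[[0,0,0],[0,0,0],-0.3],[[0,0,0],[0,0,0],-0.45],[[0,0,0],[0,0,0],-0.45],[[0,0,0],[-10,0,0],-0.45],[[0,0,0],[-40,0,0],-0.45],[[0,0,0],[-50,0,0],-0.45],[[0,0,0],[-20,0,0],-0.45]]'

```text
clock: 27.82
eef_pos: [579.1, -91.3, 243.3]
tool_rot: [0.014, 1.566, -0.006]
force: [-0.1, 0.0, -0.3]
width: 61.7
```

```bash
python3 look.py; python3 -c "
from h import *
go(477,333,75,90)"
```

```text
held
pile
[315. 190.] [578. -92. 109.] [88. 53.] -1.0
rim
[315. 321.] [677. -93. 160.] [122.  33.] 88.9
[314. 149.] [564. -92. 160.] [245. 199.] 88.8
yaw now 88.8 x-axis [ 0.007 -0.001 -1.   ] q [ 0.62  0.67 -0.84  1.7   0.57  1.02  1.13]
world d [-102.9  424.3 -169.8] tool shift [ 168.8  422.2 -112.6] shift after turn [ 169.8  424.3 -102.9] turn [-1.2  0.4  0. ] F [0.4 0.  2. ] w 61.9
```

>>> jog_arm --series '[[[-1.2,0,0],[0,30,-5],-0.45],[[0,0,0],[0,58,-15],-0.45],[[0,0,0],[0,58,-15],-0.45],[[0,0,0],[0,58,-15],-0.45],[[0,0,0],[0,58,-15],-0.45],[[0,0,0],[20,58,-15],-0.45],[[0,0,0],[40,55,-13],-0.45],[[0,0,0],[50,42,-10],-0.45]]'

```text
clock: 28.88
eef_pos: [476.8, 319.7, 136.1]
tool_rot: [0.797, 1.568, 0.799]
force: [1.0, -0.5, 0.1]
width: 62.1
```

>>> jog_arm --series '[[[0,0,0],[50,0,0],-0.45],[[0,0,0],[0,0,0],-0.45],[[0,0,0],[0,0,0],-0.45],[[0,0,0],[0,0,0],-0.45]]'

```text
clock: 29.38
eef_pos: [478.5, 317.2, 88.6]
tool_rot: [0.586, 1.567, 0.586]
force: [1.0, -0.5, 0.4]
width: 62.1
```

```bash
python3 g.py 477 333.5 40 89.8
```

```text
yaw now 90.0 x-axis [ 0.003  0.002 -1.   ] q [-0.24  0.84 -0.64  1.86  0.76  0.71  0.24]
world d [ -1.5  16.3 -48.6] tool shift [48.6 16.2 -1.6] shift after turn [48.6 16.3 -1.5] turn [ 0.2  0.2 -0.1] F [ 1.  -0.5  0.4] w 62.1
[343. 309.] [541. 338.  30.] [53. 12.] -90.0
[344. 222.] [476. 336.  30.] [88. 53.] -0.2
yaw now 90.0 x-axis [ 0.003  0.002 -1.   ] q [-0.24  0.84 -0.64  1.86  0.76  0.71  0.24]
world d [ -1.4  16.4 -48.4] tool shift [48.5 16.3 -1.5] shift after turn [48.4 16.4 -1.4] turn [ 0.2  0.2 -0.1] F [-0.4 -0.3 -0.1] w 62.0
```

>>> jog_arm --series '[[[0,0,0],[0,17,-2],-0.45],[[0,0,0],[15,0,0],-0.45],[[0,0,0],[18,0,0],-0.45],[[0,0,0],[10,0,0],-0.45],[[0,0,0],[5,0,0],-0.45],[[0,0,0],[0,0,0],-0.45],[[0,0,0],[0,0,0],-0.45]]'

```text
clock: 30.3
eef_pos: [475.1, 333.9, 38.3]
tool_rot: [0.558, 1.571, 0.559]
force: [-0.3, -0.1, -0.7]
width: 62.0
```

>>> jog_arm --series '[[[0,0,0],[-1.5,0,1.2],-0.3],[[0,0,0],[0,0,0],0.2],[[0,0,0],[0,0,0],1],[[0,0,0],[0,0,0],1],[[0,0,0],[-5,0,0],1],[[0,0,0],[-25,0,0],1],[[0,0,0],[-60,0,0],1],[[0,0,0],[-60,0,0],1]]'

```text
clock: 31.3
eef_pos: [475.9, 333.4, 191.1]
tool_rot: [-2.622, 1.569, -2.621]
force: [1.9, 0.3, -1.3]
width: 52.4
```

>>> jog_arm --series '[[[0,0,0],[-50,-20,5],1],[[1.2,0,0],[-10,-57,13],1],[[0,0,0],[0,-60,13],1],[[0,0,0],[0,-60,15],1],[[0,0,0],[0,-60,15],1],[[0,0,0],[0,-60,15],1],[[0,0,0],[0,-60,15],1],[[0,0,0],[0,-45,11],1]]'

```text
clock: 32.3
eef_pos: [571.1, -93.4, 249.6]
tool_rot: [-2.105, 1.57, -2.128]
force: [0.3, 0.5, -0.4]
width: 52.5
```

>>> jog_arm --series '[[[0,0,0],[0,0,0],1],[[0,0,0],[0,0,0],1]]'

```text
clock: 32.55
eef_pos: [570.8, -89.1, 249.8]
tool_rot: [2.066, 1.57, 2.046]
force: [-0.5, 0.4, -1.2]
width: 52.3
```

```bash
python3 look.py; python3 -c "
from h import *
go(578,-92,137,88.7)"
```

```text
held
[314. 259.] [571. -89. 239.] [89. 54.] -1.4
pile
[312. 167.] [548. -91. 109.] [52. 28.] 88.8
rim
[368. 324.] [678. -43. 160.] [31. 11.] 0.5
[262. 324.] [ 676. -140.  160.] [32. 11.] -1.1
[311. 157.] [560. -92. 160.] [244. 190.] 88.7
yaw now 88.9 x-axis [-0.     0.001 -1.   ] q [ 0.62  0.66 -0.84  1.72  0.56  1.03  1.13]
world d [   7.1   -3.7 -113. ] tool shift [113.   -3.7   7.2] shift after turn [113.   -3.5   7.2] turn [ 0.2 -0.  -0.1] F [ 0.2 -0.7 -0.3] w 52.4
```

>>> jog_arm --series '[[[0.2,0,0],[10,-3,7],1],[[0,0,0],[30,0,0],1],[[0,0,0],[30,0,0],1],[[0,0,0],[20,0,0],1],[[0,0,0],[14,0,0],1],[[0,0,0],[6,0,0],1],[[0,0,0],[1,0,0],1],[[0,0,0],[0,0,0],1]]'

```text
clock: 33.6
eef_pos: [578.7, -92.8, 139.6]
tool_rot: [-0.091, 1.569, -0.115]
force: [0.1, -0.2, -1.7]
width: 52.2
```

>>> jog_arm --series '[[[0,0,0],[1.5,0.5,-0.5],1],[[0,0,0],[1.5,0,0],1],[[0,0,0],[1.5,0,0],1],[[0,0,0],[1,0,0],1],[[0,0,0],[0,0,0],1],[[0,0,0],[0,0,0],1]]'

```text
clock: 34.35
eef_pos: [577.7, -92.3, 133.4]
tool_rot: [0.757, 1.571, 0.733]
force: [-0.2, 0.2, -1.6]
width: 52.4
```

>>> jog_arm --series '[[[0,0,0],[0.6,0,0],1],[[0,0,0],[0,0,0],1]]'

```text
clock: 34.6
eef_pos: [577.7, -92.3, 132.8]
tool_rot: [-0.63, 1.571, -0.654]
force: [0.1, -0.6, -1.0]
width: 52.1
```

>>> jog_arm --series '[[[0,0,0],[0.6,0,0],1],[[0,0,0],[0,0,0],1]]'

```text
clock: 34.85
eef_pos: [577.6, -92.3, 132.1]
tool_rot: [-2.543, 1.571, -2.566]
force: [-0.0, -0.2, -0.9]
width: 52.1
```

>>> jog_arm --series '[[[0,0,0],[0.5,0,0],1],[[0,0,0],[0,0,0],1]]'

```text
clock: 35.1
eef_pos: [577.7, -92.3, 132.0]
tool_rot: [-0.677, 1.571, -0.701]
force: [-0.6, -0.6, 2.5]
width: 52.4
```

Contact. I'll release and go for the fourth tile.

>>> jog_arm --series '[[[0,0,0],[0,0,0],-0.3],[[0,0,0],[0,0,0],-0.45],[[0,0,0],[0,0,0],-0.45],[[0,0,0],[-10,0,0],-0.45],[[0,0,0],[-40,0,0],-0.45],[[0,0,0],[-40,0,0],-0.45],[[0,0,0],[-20,0,0],-0.45],[[0,0,0],[0,0,0],-0.45]]'

```text
clock: 36.1
eef_pos: [578.8, -92.1, 243.8]
tool_rot: [-0.106, 1.567, -0.129]
force: [-1.0, -0.1, 0.1]
width: 62.0
```

```bash
python3 look.py; python3 -c "
from h import *
go(580.5,339,75,94)"
```

```text
held
pile
[315. 193.] [578. -92. 121.] [88. 53.] -1.3
rim
[315. 321.] [677. -95. 160.] [122.  34.] 89.0
[315. 150.] [564. -92. 160.] [245. 199.] 88.7
yaw now 88.6 x-axis [ 0.001 -0.001 -1.   ] q [ 0.61  0.67 -0.83  1.71  0.57  1.02  1.13]
world d [   2.6  431.4 -167.3] tool shift [167.1 431.4  -7.9] shift after turn [167.3 430.2  32.7] turn [-5.4  0.1  0. ] F [ 0.1  0.1 -0.6] w 61.8
```

>>> jog_arm --series '[[[-2.7,0,0],[0,30,1],-0.45],[[-2.7,0,0],[0,58,3],-0.45],[[0,0,0],[0,60,5],-0.45],[[0,0,0],[0,60,5],-0.45],[[0,0,0],[0,60,5],-0.45],[[0,0,0],[20,60,5],-0.45],[[0,0,0],[40,60,4],-0.45],[[0,0,0],[50,50,4],-0.45]]'

```text
clock: 37.15
eef_pos: [583.7, 334.3, 141.5]
tool_rot: [1.061, 1.571, 1.133]
force: [1.6, 0.1, -0.4]
width: 62.0
```

>>> jog_arm --series '[[[0,0,0],[50,0,0],-0.45],[[0,0,0],[0,0,0],-0.45],[[0,0,0],[0,0,0],-0.45],[[0,0,0],[0,0,0],-0.45]]'

```text
clock: 37.65
eef_pos: [585.7, 332.0, 95.7]
tool_rot: [0.476, 1.567, 0.545]
force: [-0.2, -0.4, 0.7]
width: 62.0
```

```bash
python3 g.py 580.5 338.5 40 94
```

```text
yaw now 94.0 x-axis [ 0.003  0.002 -1.   ] q [-0.18  0.94 -0.69  1.56  0.72  0.9   0.51]
world d [ -5.2   6.5 -55.7] tool shift [55.7  6.7 -5. ] shift after turn [55.7  6.8 -4.8] turn [-0.   0.2 -0.1] F [-0.2 -0.4  0.7] w 62.0
[328. 215.] [581. 341.  30.] [88. 54.] 3.9
yaw now 94.0 x-axis [ 0.003  0.002 -1.   ] q [-0.18  0.94 -0.69  1.56  0.72  0.9   0.51]
world d [ -5.2   6.5 -55.6] tool shift [55.6  6.8 -4.9] shift after turn [55.6  6.8 -4.7] turn [-0.   0.2 -0.1] F [ 0.3 -0.6  0.6] w 61.9
```

>>> jog_arm --series '[[[0,0,0],[5,7,-4.5],-0.45],[[0,0,0],[17,0,0],-0.45],[[0,0,0],[17,0,0],-0.45],[[0,0,0],[10,0,0],-0.45],[[0,0,0],[5,0,0],-0.45],[[0,0,0],[0,0,0],-0.45],[[0,0,0],[0,0,0],-0.45]]'

```text
clock: 38.58
eef_pos: [579.6, 338.8, 39.7]
tool_rot: [0.661, 1.57, 0.731]
force: [0.1, 0.3, -0.5]
width: 62.0
```

>>> jog_arm --series '[[[0,0,0],[0,0,1],-0.3],[[0,0,0],[0,0,0],0.2],[[0,0,0],[0,0,0],1],[[0,0,0],[0,0,0],1],[[0,0,0],[-5,0,0],1],[[0,0,0],[-25,0,0],1],[[0,0,0],[-60,0,0],1],[[2.6,0,0],[-60,0,0],1]]'

```text
clock: 39.58
eef_pos: [580.1, 338.5, 191.9]
tool_rot: [2.066, 1.57, 2.09]
force: [2.3, 0.7, -1.0]
width: 52.4
```

>>> jog_arm --series '[[[2.7,0,0],[-50,-20,0],1],[[0,0,0],[-12,-57,1],1],[[0,0,0],[0,-60,1],1],[[0,0,0],[0,-60,1],1],[[0,0,0],[0,-60,1],1],[[0,0,0],[0,-60,1],1],[[0,0,0],[0,-62,2],1],[[0,0,0],[0,-52,2],1]]'

```text
clock: 40.58
eef_pos: [580.4, -95.3, 252.7]
tool_rot: [-0.869, 1.569, -0.892]
force: [1.8, 0.7, -0.7]
width: 52.2
```

>>> jog_arm --series '[[[0,0,0],[0,0,0],1],[[0,0,0],[0,0,0],1],[[0,0,0],[0,0,0],1]]'

```text
clock: 40.95
eef_pos: [580.9, -90.3, 252.1]
tool_rot: [0.617, 1.57, 0.599]
force: [-0.0, 0.0, -1.2]
width: 52.2
```

```bash
python3 look.py; python3 -c "
from h import *
go(578,-92,147,88.7)"
```

```text
held
[315. 260.] [582. -90. 242.] [89. 54.] -0.9
pile
[313. 162.] [552. -92. 121.] [53. 37.] 88.4
rim
[368. 316.] [679. -46. 160.] [33.  9.] 10.1
[262. 316.] [ 677. -139.  160.] [33.  8.] -9.1
[312. 150.] [566. -92. 160.] [245. 203.] 88.8
yaw now 88.9 x-axis [ 0.001  0.    -1.   ] q [ 0.61  0.67 -0.84  1.69  0.56  1.04  1.14]
world d [  -2.9   -1.6 -104.9] tool shift [104.9  -1.6  -3. ] shift after turn [104.9  -1.6  -2.9] turn [ 0.2  0.  -0. ] F [-0.   0.  -1.3] w 52.4
```

>>> jog_arm --series '[[[0.2,0,0],[10,-1.5,-4],1],[[0,0,0],[30,0,0],1],[[0,0,0],[30,0,0],1],[[0,0,0],[18,0,0],1],[[0,0,0],[10,0,0],1],[[0,0,0],[5,0,0],1],[[0,0,0],[0,0,0],1],[[0,0,0],[0,0,0],1]]'

```text
clock: 42.0
eef_pos: [577.3, -93.8, 149.0]
tool_rot: [-0.056, 1.569, -0.081]
force: [1.1, 0.9, -1.4]
width: 52.3
```

>>> jog_arm --series '[[[0,0,0],[1.2,1.6,0],1],[[0,0,0],[1,0,0],1],[[0,0,0],[1,0,0],1],[[0,0,0],[0.4,0,0],1],[[0,0,0],[0,0,0],1]]'

```text
clock: 42.62
eef_pos: [576.8, -92.3, 144.6]
tool_rot: [-1.656, 1.571, -1.682]
force: [0.9, 0.3, -1.5]
width: 52.3
```

>>> jog_arm --series '[[[0,0,0],[0.5,0,0],1],[[0,0,0],[0,0,0],1]]'

```text
clock: 42.88
eef_pos: [576.8, -92.2, 144.1]
tool_rot: [-1.289, 1.571, -1.315]
force: [0.8, 0.3, -0.9]
width: 52.4
```

>>> jog_arm --series '[[[0,0,0],[0.5,0,0],1],[[0,0,0],[0,0,0],1]]'

```text
clock: 43.12
eef_pos: [576.8, -92.3, 143.7]
tool_rot: [-0.26, 1.571, -0.286]
force: [-0.4, 0.0, 0.4]
width: 52.3
```

>>> jog_arm --series '[[[0,0,0],[0.2,0,0],1],[[0,0,0],[0,0,0],-0.3],[[0,0,0],[0,0,0],-0.45],[[0,0,0],[0,0,0],-0.45],[[0,0,0],[-10,0,0],-0.45],[[0,0,0],[-40,0,0],-0.45],[[0,0,0],[-40,0,0],-0.45],[[0,0,0],[-10,0,0],-0.45]]'

```text
clock: 44.12
eef_pos: [578.3, -91.7, 246.8]
tool_rot: [-0.033, 1.566, -0.058]
force: [0.3, 0.3, 0.3]
width: 62.4
```

```bash
python3 look.py; python3 -c "
from h import *
go(471,433.5,75,88.5)"
```

```text
held
pile
[315. 196.] [578. -92. 133.] [88. 53.] -1.4
rim
[316. 319.] [678. -94. 160.] [124.  33.] 88.5
[315. 150.] [565. -92. 160.] [245. 200.] 88.6
yaw now 88.5 x-axis [ 0.005 -0.001 -1.   ] q [ 0.61  0.67 -0.83  1.7   0.57  1.02  1.13]
world d [-107.1  525.5 -171.5] tool shift [ 170.7  522.7 -121.3] shift after turn [ 171.5  522.6 -120.8] turn [0.  0.3 0. ] F [-0.8 -0.6  0.6] w 61.8
```

Four are stacked in line. Now the fifth.

>>> jog_arm --series '[[[0,0,0],[0,30,-5],-0.45],[[0,0,0],[0,60,-14],-0.45],[[0,0,0],[0,62,-15],-0.45],[[0,0,0],[0,62,-15],-0.45],[[0,0,0],[0,62,-15],-0.45],[[0,0,0],[0,62,-15],-0.45],[[0,0,0],[20,62,-15],-0.45],[[0,0,0],[40,62,-13],-0.45]]'

```text
clock: 45.18
eef_pos: [485.0, 355.3, 190.9]
tool_rot: [0.648, 1.569, 0.624]
force: [1.5, -0.4, -0.5]
width: 61.8
```

>>> jog_arm --series '[[[0,0,0],[45,62,-13],-0.45],[[0,0,0],[45,15,0],-0.45],[[0,0,0],[0,0,0],-0.45],[[0,0,0],[0,0,0],-0.45],[[0,0,0],[0,0,0],-0.45]]'

```text
clock: 45.8
eef_pos: [478.0, 417.5, 111.9]
tool_rot: [0.505, 1.568, 0.478]
force: [-0.3, 0.5, -0.3]
width: 62.1
```

```bash
python3 g.py 471 433.5 40 88.5
```

```text
yaw now 88.4 x-axis [ 0.002  0.001 -1.   ] q [-0.38  0.87 -0.67  1.67  0.69  0.85  0.2 ]
world d [ -7.   16.  -71.9] tool shift [71.9 15.7 -7.6] shift after turn [71.9 15.8 -7.4] turn [-0.1  0.1 -0.1] F [-0.3  0.5 -0.3] w 62.1
[341. 203.] [471. 437.  30.] [88. 53.] -1.5
yaw now 88.4 x-axis [ 0.002  0.001 -1.   ] q [-0.38  0.87 -0.67  1.67  0.69  0.85  0.2 ]
world d [ -6.9  16.  -72. ] tool shift [72.  15.7 -7.5] shift after turn [72.  15.8 -7.4] turn [-0.1  0.1 -0.1] F [-0.   0.6 -0.1] w 61.8
```

>>> jog_arm --series '[[[0,0,0],[5,16.5,-7],-0.45],[[0,0,0],[22,0,0],-0.45],[[0,0,0],[22,0,0],-0.45],[[0,0,0],[13,0,0],-0.45],[[0,0,0],[5,0,0],-0.45],[[0,0,0],[3,0,0],-0.45],[[0,0,0],[0,0,0],-0.45],[[0,0,0],[0,0,0],-0.45]]'

```text
clock: 46.85
eef_pos: [470.4, 435.0, 40.8]
tool_rot: [0.763, 1.57, 0.737]
force: [0.6, 0.8, 0.4]
width: 62.1
```

>>> jog_arm --series '[[[0,0,0],[0.5,0,0],-0.3],[[0,0,0],[0,0,0],0.2],[[0,0,0],[0,0,0],1],[[0,0,0],[0,0,0],1],[[0,0,0],[-5,0,0],1],[[0,0,0],[-25,0,0],1],[[0,0,0],[-60,0,0],1],[[0,0,0],[-60,0,0],1]]'

```text
clock: 47.85
eef_pos: [469.7, 434.1, 190.7]
tool_rot: [-2.391, 1.569, -2.416]
force: [1.1, 0.8, -0.1]
width: 52.5
```

>>> jog_arm --series '[[[0,0,0],[-50,-30,5],1],[[0,0,0],[-14,-60,12],1],[[0,0,0],[0,-62,15],1],[[0,0,0],[0,-62,15],1],[[0,0,0],[0,-62,15],1],[[0,0,0],[0,-62,15],1],[[0,0,0],[0,-62,15],1],[[0,0,0],[0,-62,15],1]]'

```text
clock: 48.85
eef_pos: [563.4, -24.4, 253.7]
tool_rot: [-1.96, 1.57, -1.986]
force: [1.1, 0.6, -1.0]
width: 51.9
```

>>> jog_arm --series '[[[0,0,0],[0,-45,12],1],[[0,0,0],[0,-18,0],1],[[0,0,0],[0,0,0],1],[[0,0,0],[0,0,0],1],[[0,0,0],[0,0,0],1]]'

```text
clock: 49.48
eef_pos: [573.9, -83.1, 254.0]
tool_rot: [1.107, 1.57, 1.085]
force: [-0.7, 0.1, -0.4]
width: 52.4
```

```bash
python3 look.py; python3 -c "
from h import *
go(578,-92,159,88.7)"
```

```text
held
[314. 259.] [574. -83. 243.] [88. 54.] -1.3
pile
[304. 166.] [546. -91. 133.] [53. 26.] 88.4
rim
[368. 319.] [679. -37. 160.] [33. 10.] 4.4
[262. 319.] [ 676. -134.  160.] [34. 11.] -6.7
[305. 157.] [563. -92. 160.] [244. 197.] 88.7
yaw now 88.7 x-axis [ 0.  0. -1.] q [ 0.61  0.65 -0.84  1.71  0.55  1.04  1.13]
world d [  4.   -8.5 -94.9] tool shift [94.9 -8.5  4.2] shift after turn [94.9 -8.5  4.2] turn [ 0.  0. -0.] F [-0.6  0.3 -0.6] w 52.4
```

>>> jog_arm --series '[[[0,0,0],[10,-8.5,4],1],[[0,0,0],[25,0,0],1],[[0,0,0],[25,0,0],1],[[0,0,0],[18,0,0],1],[[0,0,0],[10,0,0],1],[[0,0,0],[5,0,0],1],[[0,0,0],[0,0,0],1],[[0,0,0],[0,0,0],1]]'

```text
clock: 50.52
eef_pos: [578.3, -93.9, 161.3]
tool_rot: [-0.079, 1.569, -0.105]
force: [0.4, 0.7, -1.3]
width: 52.6
```

>>> jog_arm --series '[[[0,0,0],[1.2,1.7,0],1],[[0,0,0],[1.2,0,0],1],[[0,0,0],[1.2,0,0],1],[[0,0,0],[0.6,0,0],1],[[0,0,0],[0,0,0],1]]'

```text
clock: 51.15
eef_pos: [577.8, -92.3, 156.3]
tool_rot: [3.031, 1.571, 3.006]
force: [0.7, 0.1, -1.1]
width: 52.2
```

>>> jog_arm --series '[[[0,0,0],[0.5,0,0],1],[[0,0,0],[0,0,0],1]]'

```text
clock: 51.4
eef_pos: [577.9, -92.3, 156.1]
tool_rot: [-0.547, 1.571, -0.573]
force: [-0.2, 0.1, 1.5]
width: 52.2
```

Contact. I'll release, rise, then look at the pile and the lid.

>>> jog_arm --series '[[[0,0,0],[0.1,0,0],1],[[0,0,0],[0,0,0],-0.3],[[0,0,0],[0,0,0],-0.45],[[0,0,0],[0,0,0],-0.45],[[0,0,0],[-10,0,0],-0.45],[[0,0,0],[-40,0,0],-1],[[0,0,0],[-50,0,0],-1],[[0,0,0],[-30,0,0],-1]]'

```text
clock: 52.4
eef_pos: [578.6, -91.7, 289.0]
tool_rot: [0.043, 1.567, 0.018]
force: [0.6, 0.6, -0.5]
width: 85.8
```

```bash
cat > lid.py <<'E'
from h import *
for n in("top","scene"):
    d=get_image(n);P=cloud(d); save("lid_"+n+str(int(read_state()["clock"])),d["img"])
    l=(abs(P[...,2]-28)<8)&(P[...,1]<-215)&(P[...,1]>-560)&(P[...,0]>330)&(P[...,0]<660)
    b=(abs(P[...,2]-67)<8)&(P[...,1]<-215)&(P[...,1]>-560)&(P[...,0]>330)&(P[...,0]<640)
    [print(n,'lid',*r) for r in rects(P,l,300)];[print(n,'bar',*r) for r in rects(P,b,15)]
E
python3 look.py; python3 lid.py; python3 -c "
from h import *
go(488,-375,230,0)"
```

```text
held
pile
[315. 187.] [578. -92. 145.] [88. 53.] -1.3
rim
[315. 290.] [677. -95. 160.] [175.  34.] 89.0
[314. 143.] [562. -92. 160.] [245. 194.] 88.7
top lid [427. 250.] [ 445. -281.   27.] [170. 116.] 1.4
scene lid [191. 184.] [ 467. -353.   28.] [213. 194.] 0.3
scene bar [193. 177.] [ 467. -335.   66.] [111.  21.] -88.8
yaw now 88.5 x-axis [ 0.004 -0.001 -1.   ] q [ 0.63  0.62 -0.86  1.65  0.52  1.11  1.17]
world d [ -90.7 -283.   -58.1] tool shift [  57.9 -285.2  -83.7] shift after turn [ 58.1 -90.7 283. ] turn [88.5  0.2 -0.2] F [-0.1 -0.3 -0.4] w 85.8
```

>>> jog_arm --series '[[[10.6,0,0],[0,0,0],-1],[[10.6,0,0],[0,0,0],-1],[[10.6,0,0],[0,0,0],-1],[[10.6,0,0],[0,0,0],-1],[[10.6,0,0],[0,0,0],-1],[[10.6,0,0],[0,0,0],-1],[[10.6,0,0],[0,0,0],-1],[[10.6,0,0],[0,0,0],-1]]'

```text
clock: 53.55
eef_pos: [577.0, -92.3, 284.7]
tool_rot: [-1.71, 1.568, 3.061]
force: [0.6, 0.1, -0.3]
width: 85.7
```

>>> jog_arm --series '[[[3,0,0],[0,-20,40],-1],[[0,0,0],[0,-25,55],-1],[[0,0,0],[0,-25,55],-1],[[0,0,0],[0,-20,55],-1],[[0,0,0],[0,-20,40],-1],[[0,0,0],[0,0,0],-1],[[0,0,0],[0,0,0],-1]]'

```text
clock: 54.42
eef_pos: [473.0, -338.6, 285.1]
tool_rot: [-2.75, 1.569, 1.976]
force: [0.3, 1.1, -0.3]
width: 85.4
```

```bash
cat > wl.py <<'E'
from h import *
d=get_image('wrist');P=fcloud(d)
c=(P[...,1]<-190)&(P[...,1]>-560)&(P[...,0]>330)&(P[...,0]<640)
[print('wlid',*r) for r in rects(P,c&(abs(P[...,2]-28)<7),2000)];[print('wbar',*r) for r in rects(P,c&(abs(P[...,2]-67)<6),200)]
E
python3 wl.py; python3 lid.py; python3 -c "
from h import *
go(467,-335,67,0)"; ls -t pics|head -2
```

```text
wlid [310. 158.] [ 466. -337.   28.] [224. 210.] -88.8
wbar [309. 170.] [ 466. -337.   67.] [115.  16.] -89.2
top lid [447. 241.] [ 462. -337.   27.] [225. 207.] -89.8
top bar [449. 239.] [ 462. -336.   66.] [113.  15.] -88.7
scene lid [191. 184.] [ 467. -352.   28.] [213. 195.] 0.7
scene bar [193. 177.] [ 466. -336.   66.] [111.  19.] 89.8
yaw now 0.9 x-axis [ 0.     0.001 -1.   ] q [ 0.85  0.53 -0.44  1.67  0.25  1.    0.35]
world d [  -6.9    2.8 -218.6] tool shift [218.6  -6.9  -2.7] shift after turn [218.6  -6.9  -2.8] turn [ 0.9 -0.1 -0. ] F [0.1 0.  0.3] w 85.4
lid_scene54.png
lid_top54.png
```

>>> jog_arm --series '[[[0,0,0],[20,-8,-1],-1],[[0,0,0],[50,0,0],-1],[[0,0,0],[50,0,0],-1],[[0,0,0],[45,0,0],-1],[[0,0,0],[30,0,0],-1],[[0,0,0],[15,0,0],-1],[[0,0,0],[6,0,0],-1],[[0,0,0],[0,0,0],-1]]'

```text
clock: 55.58
eef_pos: [465.7, -338.7, 70.4]
tool_rot: [1.049, 1.57, -0.509]
force: [-0.0, 0.1, -0.1]
width: 85.0
```

```bash
python3 -c "
from h import *
go(465.5,-336.5,67,0.9)"
```

```text
yaw now 0.8 x-axis [ 0.001 -0.001 -1.   ] q [ 0.77  0.8  -0.3   1.86  0.42  0.54  0.21]
world d [-0.2  2.2 -3.4] tool shift [ 3.4 -0.2 -2.2] shift after turn [ 3.4 -0.2 -2.2] turn [-0.1  0.  -0.1] F [-0.   0.1 -0.1] w 85.0
```

>>> jog_arm --series '[[[0,0,0],[3,0,-2],-1],[[0,0,0],[0,0,0],0.5],[[0,0,0],[0,0,0],1],[[0,0,0],[0,0,0],1],[[0,0,0],[0,0,0],1],[[0,0,0],[0,0,0],1],[[0,0,0],[-4,0,0],1],[[0,0,0],[-15,0,0],1]]'

```text
clock: 56.58
eef_pos: [463.2, -335.8, 84.7]
tool_rot: [-2.11, 1.566, 2.615]
force: [-0.6, 0.8, -7.1]
width: 14.7
```

>>> jog_arm --series '[[[0,0,0],[-40,0,0],1],[[0,0,0],[-50,0,0],1],[[0,0,0],[-50,0,0],1],[[0,0,0],[-40,0,-10],1],[[1,0,0],[0,0,-40],1],[[1.2,0,0],[0,0,-50],1],[[0,0,0],[0,0,-50],1],[[0,0,0],[0,5,-45],1]]'

```text
clock: 57.58
eef_pos: [470.6, -139.9, 266.1]
tool_rot: [-1.563, 1.569, 3.125]
force: [0.8, 0.6, -7.0]
width: 14.8
```

>>> jog_arm --series '[[[0,0,0],[0,30,-35],1],[[0,0,0],[0,40,-10],1],[[0,0,0],[0,30,-5],1],[[0,0,0],[0,6,0],1],[[0,0,0],[0,0,0],1],[[0,0,0],[0,0,0],1]]'

```text
clock: 58.32
eef_pos: [577.7, -95.2, 265.6]
tool_rot: [-1.327, 1.569, -2.924]
force: [-0.5, 0.6, -7.0]
width: 14.8
```

```bash
python3 - <<'E'
from h import *
go(578,-92,231,-1.3)
for n in("top","scene","wrist"):
    d=get_image(n);P=fcloud(d) if n=="wrist" else cloud(d); z=read_state()["eef_pos"][2]-38.5
    c=(abs(P[...,0]-577)<160)&(abs(P[...,1]+92)<160)
    [print(n,'lid',*r) for r in rects(P,c&(abs(P[...,2]-z)<8),1000 if n=="wrist" else 300)]
    b=c&(abs(P[...,2]-z-39)<6);[print(n,'bar',*r) for r in rects(P,b,20)]
E
```

```text
yaw now -1.5 x-axis [-0.002 -0.    -1.   ] q [ 0.4   0.56 -0.44  1.68  0.28  0.97 -0.17]
world d [  0.3   3.2 -34.6] tool shift [34.6  0.3 -3.2] shift after turn [34.6  0.2 -3.2] turn [-0.2  0.   0.1] F [-0.5  0.6 -7. ] w 14.8
top lid [382. 204.] [575. -83. 225.] [208. 198.] -1.2
top bar [382. 198.] [575. -62. 264.] [45. 16.] 88.5
scene lid [246. 183.] [579. -96. 227.] [226. 210.] 88.5
scene bar [253. 177.] [588. -66. 265.] [50. 36.] 74.6
scene bar [231. 174.] [ 577. -137.  265.] [29. 16.] -83.6
wrist lid [315. 178.] [580. -71. 227.] [209. 176.] -1.6
wrist bar [315. 263.] [579. -89. 265.] [102.  41.] 74.3
```

>>> jog_arm --series '[[[0,0,0],[3,0.3,-3.5],1],[[0,0,0],[10,0,0],1],[[0,0,0],[10,0,0],1],[[0,0,0],[6,0,0],1],[[0,0,0],[3,0,0],1],[[0,0,0],[0,0,0],1],[[0,0,0],[0,0,0],1]]'

```text
clock: 59.35
eef_pos: [580.0, -91.1, 234.1]
tool_rot: [1.53, 1.57, -0.067]
force: [0.2, -1.2, -7.4]
width: 14.8
```

>>> jog_arm --series '[[[0,0,0],[1.5,-1.5,0.5],1],[[0,0,0],[1.5,0,0],1],[[0,0,0],[1.2,0,0],1],[[0,0,0],[1,0,0],1],[[0,0,0],[0,0,0],1]]'

```text
clock: 59.98
eef_pos: [578.1, -91.6, 228.5]
tool_rot: [-1.707, 1.571, 2.979]
force: [-0.2, 0.6, -6.8]
width: 14.9
```

>>> jog_arm --series '[[[0,0,0],[0.7,0,0],1],[[0,0,0],[0,0,0],1]]'

```text
clock: 60.22
eef_pos: [578.1, -91.6, 227.9]
tool_rot: [-1.601, 1.571, 3.086]
force: [-0.0, 0.3, -7.4]
width: 14.9
```

```bash
python3 -c "
from h import *
go(578,-92,226.5,-1.3)"
```

```text
yaw now -1.5 x-axis [-0.  0. -1.] q [ 0.38  0.6  -0.42  1.73  0.3   0.88 -0.2 ]
world d [-0.1 -0.4 -1.4] tool shift [ 1.4 -0.1  0.4] shift after turn [ 1.4 -0.1  0.4] turn [-0.2 -0.   0. ] F [-0.   0.3 -7.4] w 14.9
```

>>> jog_arm --series '[[[0,0,0],[0.7,0,0],1],[[0,0,0],[0,0,0],1]]'

```text
clock: 60.48
eef_pos: [578.2, -91.5, 227.2]
tool_rot: [1.528, 1.571, -0.068]
force: [0.2, 0.0, -7.4]
width: 14.8
```

>>> jog_arm --series '[[[0,0,0],[0.5,0,0],1],[[0,0,0],[0,0,0],1]]'

```text
clock: 60.72
eef_pos: [578.2, -91.6, 227.2]
tool_rot: [1.019, 1.57, -0.577]
force: [-1.8, 0.5, -2.9]
width: 15.2
```

>>> jog_arm --series '[[[0,0,0],[0.4,0,0],1],[[0,0,0],[0,0,0],0.5],[[0,0,0],[0,0,0],-1],[[0,0,0],[0,0,0],-1],[[0,0,0],[-10,0,0],-1],[[0,0,0],[-40,0,0],-1],[[0,0,0],[0,-50,-50],-1],[[0,0,0],[0,-50,-50],-0.2]]'

```text
clock: 61.72
eef_pos: [491.8, 0.2, 277.4]
tool_rot: [1.859, 1.568, 0.262]
force: [0.5, 1.2, -0.4]
width: 69.8
```

>>> jog_arm --series '[[[0,0,0],[0,-15,-50],-0.2],[[0,0,0],[0,0,0],-0.2],[[0,0,0],[0,0,0],-0.2],[[0,0,0],[0,0,0],-0.2]]'

```text
clock: 62.22
eef_pos: [478.9, 48.0, 276.3]
tool_rot: [0.405, 1.57, -1.194]
force: [0.2, -0.4, -0.2]
width: 51.2
```

```bash
cat > fin.py <<'E'
from h import *
for n in("top","scene","wrist"):
    d=get_image(n);P=fcloud(d) if n=="wrist" else cloud(d)
    c=(abs(P[...,0]-577)<160)&(abs(P[...,1]+92)<160)
    [print(n,'lid',*r) for r in rects(P,c&(abs(P[...,2]-188)<8),1000)]
    [print(n,'bar',*r) for r in rects(P,c&(abs(P[...,2]-226)<6),30)]
    k=(P[...,2]>90)&(P[...,2]<124)&(P[...,0]<490)&(P[...,0]>420)&(P[...,1]<160)&(P[...,1]>20)
    dark=d["img"].max(-1)<70
    [print(n,"knob",*r) for r in rects(P,k&dark,8)]
    p=P[k]; 
    if len(p): print(n,"maxy",np.nanpercentile(p[:,1],99),"x of tip",np.nanmedian(p[p[:,1]>np.nanmax(p[:,1])-25][:,0]))
save("w5",d["img"])
go(456,77,160,-1.4)
E
python3 fin.py
```

```text
top lid [391. 199.] [575. -93. 187.] [224. 208.] 88.7
top bar [389. 200.] [575. -91. 225.] [111.  16.] 88.1
top knob [332. 238.] [455.  90. 112.] [25. 18.] -88.7
top maxy 106.03302783829923 x of tip 455.90417868213945
scene lid [249. 191.] [578. -92. 188.] [225. 213.] 88.6
scene bar [247. 183.] [579. -93. 226.] [114.  21.] 88.6
scene knob [308. 178.] [461.  91. 113.] [31. 15.] 83.1
scene maxy 106.33371309794092 x of tip 463.5017996391483
wrist lid [410. 284.] [579. -38. 188.] [208. 122.] -2.9
wrist bar [429. 375.] [577. -96. 227.] [56. 16.] -87.8
wrist knob [293. 204.] [459.  30. 115.] [23. 17.] -1.3
wrist knob [291. 140.] [458.  92. 115.] [30. 22.] 88.0
wrist maxy 107.2001409438376 x of tip 458.94456464550785
yaw now -1.6 x-axis [-0. -0. -1.] q [ 0.2   0.4  -0.49  1.94  0.24  0.86 -0.44]
world d [ -22.7   28.6 -116.2] tool shift [116.2 -23.4 -28. ] shift after turn [116.2 -23.4 -28. ] turn [-0.2  0.   0. ] F [-0.2  0.4 -0. ] w 50.7
```

View pics/w5.png

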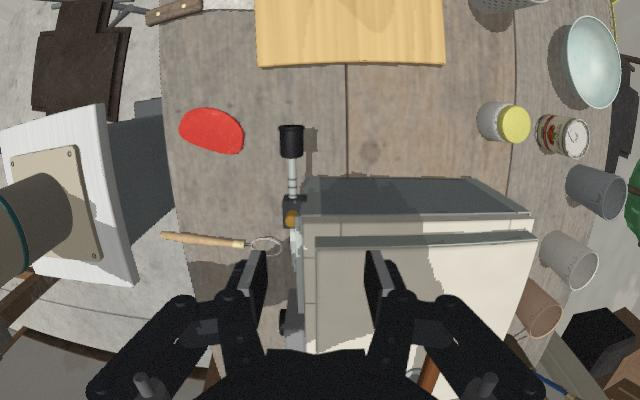

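>>> jog_arm --series '[[[0,0,0],[20,-20,-43],-0.2],[[0,0,0],[40,0,0],-0.2],[[0,0,0],[40,0,0],-0.2],[[0,0,0],[25,0,0],-0.2],[[0,0,0],[15,0,0],-0.2],[[0,0,0],[0,0,0],-0.2],[[0,0,0],[0,0,0],-0.2]]'

```text
clock: 63.25
eef_pos: [460.0, 92.8, 136.7]
tool_rot: [1.89, 1.57, 0.294]
force: [0.2, -0.3, 0.6]
width: 51.3
```

```bash
python3 -c "
from h import *
go(458.5,91,111,-1.4)"
```

```text
yaw now -1.5 x-axis [ 0.001  0.    -1.   ] q [-0.01  0.59 -0.36  2.11  0.42  0.5  -0.72]
world d [ -1.5  -1.8 -25.7] tool shift [25.7 -1.4  1.9] shift after turn [25.7 -1.4  1.9] turn [-0.1 -0.  -0. ] F [ 0.2 -0.3  0.6] w 51.3
```

>>> jog_arm --series '[[[0,0,0],[10,-1,1.5],-0.2],[[0,0,0],[10,0,0],-0.2],[[0,0,0],[5,0,0],-0.2],[[0,0,0],[0,0,0],0.2],[[0,0,0],[0,0,0],0.5],[[0,0,0],[0,0,0],1],[[0,0,0],[0,0,0],1],[[0,0,0],[0,0,0],1]]'

```text
clock: 64.25
eef_pos: [457.3, 91.5, 111.4]
tool_rot: [-1.299, 1.569, -2.895]
force: [-4.9, 1.5, 4.3]
width: 20.7
```

>>> jog_arm --series '[[[0,0,0],[0,0,-3],1],[[0,0,0],[0,0,-4],1],[[0,0,0],[0,0,-4],1],[[0,0,0],[0,0,-4],1],[[0,0,0],[0,0,-3],1],[[0,0,0],[0,0,-2],1],[[0,0,0],[0,0,0],1],[[0,0,0],[0,0,0],1]]'

```text
clock: 65.25
eef_pos: [457.8, 111.0, 111.3]
tool_rot: [-1.017, 1.569, -2.613]
force: [-5.3, -0.2, 4.0]
width: 21.2
```

>>> jog_arm --series '[[[0,0,0],[0,0,0],0.3],[[0,0,0],[0,0,0],-0.2],[[0,0,0],[0,0,0],-0.2],[[0,0,0],[0,0,0],-0.2],[[0,0,0],[-15,0,0],-0.2],[[0,0,0],[-40,0,0],-0.2],[[0,0,0],[-60,0,0],-0.2],[[0,0,0],[-60,0,0],-0.2]]'

```text
clock: 66.25
eef_pos: [458.6, 111.3, 288.0]
tool_rot: [-1.915, 1.57, 2.773]
force: [1.2, -0.0, 0.2]
width: 51.1
```

>>> jog_arm --series '[[[0,0,0],[-20,0,50],-0.2],[[0,0,0],[0,0,30],-0.2],[[0,0,0],[0,0,0],-0.2],[[0,0,0],[0,0,0],-0.2]]'

```text
clock: 66.75
eef_pos: [456.8, 32.2, 306.3]
tool_rot: [3.109, 1.57, 1.513]
force: [-0.5, 0.3, 0.2]
width: 51.1
```

```bash
python3 fin.py; python3 -c "
from h import *
d=get_image('top'); save('end',d['img'])"
```

```text
top lid [391. 199.] [575. -92. 187.] [225. 207.] 88.6
top bar [389. 200.] [575. -92. 226.] [112.  16.] 88.9
top knob [325. 237.] [456. 111. 113.] [25. 21.] -88.7
top maxy 126.87140230272219 x of tip 454.09949768868626
scene lid [249. 191.] [578. -92. 188.] [225. 210.] 88.8
scene bar [247. 183.] [578. -91. 226.] [114.  20.] 87.6
scene knob [314. 179.] [464. 111. 113.] [25. 15.] -84.8
scene maxy 126.88378850058646 x of tip 461.5881461546034
wrist lid [420. 271.] [580. -62. 188.] [208. 166.] -1.3
wrist bar [432. 369.] [ 572. -138.  226.] [26. 13.] -56.9
wrist bar [460. 293.] [581. -39. 226.] [19. 10.] -30.4
wrist knob [323. 174.] [466.  37. 107.] [9. 2.] -2.5
wrist knob [314. 101.] [458. 112. 115.] [29. 22.] 88.7
wrist maxy 126.34444064348689 x of tip 458.32400312509634
yaw now -1.3 x-axis [-0.     0.001 -1.   ] q [ 0.26  0.32 -0.52  1.95  0.2   0.92 -0.38]
world d [  -0.8   44.3 -146.1] tool shift [146.2  -1.8 -44.2] shift after turn [146.1  -1.9 -44.3] turn [ 0.1 -0.   0. ] F [0.5 0.1 0.3] w 51.3
```

View pics/end.png

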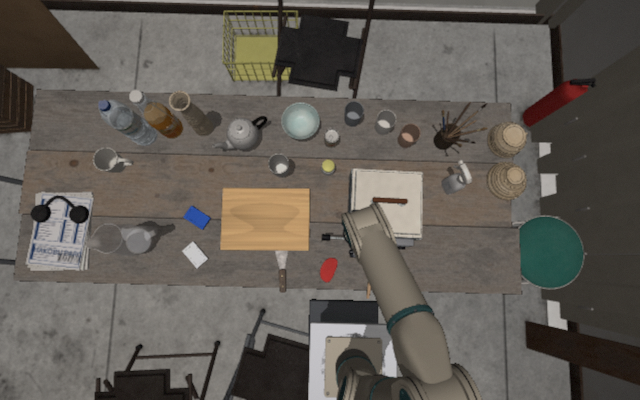

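The end view shows the board empty, the lid on the kiln at about (387,200) and the knob out at (325,237). The knob moved 20 mm by all three cameras, which is the middle click. The bystanders haven't moved, and the arm touches nothing.

```bash
python3 -c "
from cell import *
print(finish_job())"
```

```text
the job is handed in; nothing more can be done
None
```

The kiln is loaded and handed in. All five raw tiles are on the pile, the lid is back on, and the vent rod is in its middle click. The run took about 67 s of the 210 s allowed.

- **Tiles:** I lowered each tile in steps of about half a millimetre and let go only on contact, at roughly 2–6 N. After each tile, the wrist camera put the stack centre at (578, -92) mm. It was in line with the kiln to within about half a degree. The last tile's top is at 145 mm, below the 160 mm rim.
- **Lid:** While it lay aside, the lid moved about 4–5 cm. I found it again and laid it back. It lies within about 2 mm of the kiln's centre and square to it within about half a degree. The top camera put it about 3 mm nearer the robot in x than the scene camera, about what their calibration allows.
- **Vent:** The knob moved 19.5–20.8 mm by all three cameras (the middle click is 20 mm). The pull force was near zero just before I let go.
- **The rest:** In the last picture, the spray bottle, cup, jar and look-alikes were where they started. The gripper was clear of everything.

No check failed.

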